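# Fetch the cup from behind the jars

### The job

The small cup stands in the back row of the wooden rack, behind the spice jar, the mill and the can. First stand these three upright on the empty wooden tray and let go of them; only then take the cup out and set it upright in the middle of the round cork coaster, and after that put the three back, each standing in the very bay of the rack where it stood at the start. Do not tip anything over, and leave the kitchen timer in the rack where it is.

Things in the scene. Friction and masses are not known exactly. Their poses are not given: they have to be found in the camera images.
- rack: Fixed low wooden rack, 156 (its x) x 204 (its y) mm, origin at the centre of its underside, +x towards its back row. Floor 6 mm, rails 14 mm above the worktop. Front row, x = -42 mm: three bays 61 x 62 mm inside, centred at y = -66, 0, +66 mm, one thing in each (which varies). Back row, x = +33 mm: one bay 81 mm deep, with cup and timer at y = -50 and +50 mm or the other way round.
- tray: Fixed shallow wooden serving tray, empty, 236 (its x) x 112 (its y) mm, rim 5 mm thick and 14 mm high, floor 5 mm above the worktop; origin at the centre of its underside, z up. Room for three things in a row along its x.
- coaster: Fixed round cork coaster, 96 mm across, 6 mm thick, origin at the centre of its underside.
- spice_jar: Upright round glass spice jar with a wide screw lid, 45 mm across (the body 42 mm), 106 mm tall, about 0.11 kg, starts in one of the three front bays. Origin at the centre of its underside, z up along its axis.
- mill: Upright round pepper mill with a waist and a domed head, 90 mm tall, 44 mm across at its widest, the head (above 74 mm) 34 mm across, about 0.1 kg, starts in one of the three front bays. Origin at the centre of its underside, z up along its axis.
- can: Tall slim round drinks can, 53 mm across, 134 mm tall, about 0.27 kg, the tallest of the three, starts in one of the three front bays. Origin at the centre of its underside, z up along its axis.
- cup: Small ceramic coffee cup, 49 mm tall, bowl 59 mm across at the rim, 42 mm at the foot, open on top, about 0.1 kg, in the rack's back row. Origin level with its underside; the bowl's axis lies 12 mm from it towards the cup's +y; the handle points to -y, roughly along the rack's width, and ends 42 mm from the origin. The bowl can be gripped across its outside along the cup's x.
- timer: Round wind-up kitchen timer, 64 mm across, 52 mm tall, with a ridge on top; stands in the back row of the rack beside the cup and stays there. Origin at the centre of its underside.
Not all that is in view belongs to the job. What is shaped like the spice_jar but orange or pink is not meant.

How it is judged (in metres and radians):
On the way, in this order (a step that is already met when the one before it is completed fails the run):
1. The spice jar, the mill and the can all stand upright on the tray, released, while the cup is still in its place (x of spice_jar in the frame of tray between -0.1 and 0.1 m and y of spice_jar in the frame of tray between -0.042 and 0.042 m and z of spice_jar in the frame of tray between 0 and 0.012 m and contact force between the fingers and spice_jar below 0.1 N and linear speed of each of spice_jar, mill, can below 0.03 m/s and angle between each of spice_jar, mill, can's own z axis and vertical below 0.12 rad and x of mill in the frame of tray between -0.1 and 0.1 m and y of mill in the frame of tray between -0.042 and 0.042 m and z of mill in the frame of tray between 0 and 0.012 m and contact force between the fingers and mill below 0.1 N and x of can in the frame of tray between -0.1 and 0.1 m and y of can in the frame of tray between -0.042 and 0.042 m and z of can in the frame of tray between 0 and 0.012 m and contact force between the fingers and can below 0.1 N and distance of cup from where it was at the start of the episode below 0.02 m), for 0.2 s.
2. The cup stands released in the middle of the coaster while the three are still on the tray (x of spice_jar in the frame of tray between -0.1 and 0.1 m and y of spice_jar in the frame of tray between -0.042 and 0.042 m and z of spice_jar in the frame of tray between 0 and 0.012 m and contact force between the fingers and spice_jar below 0.1 N and linear speed of each of spice_jar, mill, can, cup below 0.03 m/s and angle between each of spice_jar, mill, can, cup's own z axis and vertical below 0.12 rad and x of mill in the frame of tray between -0.1 and 0.1 m and y of mill in the frame of tray between -0.042 and 0.042 m and z of mill in the frame of tray between 0 and 0.012 m and contact force between the fingers and mill below 0.1 N and x of can in the frame of tray between -0.1 and 0.1 m and y of can in the frame of tray between -0.042 and 0.042 m and z of can in the frame of tray between 0 and 0.012 m and contact force between the fingers and can below 0.1 N and x of coaster in the frame of cup between -0.015 and 0.015 m and y of coaster in the frame of cup between -0.003 and 0.027 m and z of cup in the frame of coaster between 0.002 and 0.01 m and contact force between the fingers and cup below 0.1 N), for 0.2 s.
3. The three stand released in their own bays again (distance of each of spice_jar, mill, can from where it was at the start of the episode below 0.015 m and contact force between the fingers and spice_jar below 0.1 N and linear speed of each of spice_jar, mill, can below 0.03 m/s and angle between each of spice_jar, mill, can's own z axis and vertical below 0.12 rad and contact force between the fingers and mill below 0.1 N and contact force between the fingers and can below 0.1 N), for 0.2 s.
At the end, for the whole second after the job is handed in: Spice jar, mill and can stand upright, released and at rest, each within 15 mm of its place at the start; the cup likewise on the coaster, the axis of its bowl within 15 mm (in x and in y) of the middle; the timer has moved at most 15 mm (all of step 3 and x of coaster in the frame of cup between -0.015 and 0.015 m and y of coaster in the frame of cup between -0.003 and 0.027 m and z of cup in the frame of coaster between 0.002 and 0.01 m and contact force between the fingers and cup below 0.1 N and linear speed of cup below 0.03 m/s and angle between cup's own z axis and vertical below 0.12 rad and distance of timer from where it was at the start of the episode below 0.015 m); the robot touches nothing.
It fails at once if The timer is shifted by more than 15 mm (distance of timer from where it was at the start of the episode above 0.015 m).
It fails at once if One of the things is tipped by more than about 40 degrees (angle between any of spice_jar, mill, can, cup, timer's own z axis and vertical above 0.7 rad).
It also fails if it takes over 144 s, if anything falls off the work surface, if the arm or the gripper's body presses on something with over 40 N, if the wrist force passes 120 N, or if a joint passes its speed limit or range.

### The arm

A 7-joint arm with a two-finger parallel gripper is mounted at the origin on a cart in front of the work surface, level with it; the furniture and walls round the work are solid. World frame = base frame: x ahead of the robot, y to its left, z up, the work surface at z = 0. Lengths are in mm, angles in rad, forces in N, time in s.
With the tool pointing down it reaches from about 350 to 900 mm from the base axis. Payload 7.2 kg.
Tool frame: the origin (TCP) lies at the centre of the arm's flange, where the gripper is bolted on; the fingertips stand 173 mm ahead of it and the grasp point (between the pads) lies manip.tcp_to_grasp ahead of it (manip.tcp_to_grasp is the distance from the TCP to the grasp point, in mm); x points along the fingers, y is the direction in which the jaws open and shut, and the axes are right-handed (so a half turn about x gives the same grasp; the last joint's range is limited). The gripper opens to 85 mm and grips with 20 to 120 N. Pads are 22 mm wide; open, the fingers measure 114 mm over their backs; the gripper's body (76 mm by 85 mm) begins 54 mm behind the grasp point. The pads swing forward as they close: fully open they stand 13 mm farther back than shut.
Start: joints at [-0.068, 0.411, -0.013, 1.596, 0.006, 1.134, -0.082], TCP at [624.998, -0.012, 404.697] pointing down, gripper open.
Joint ranges: [-2.95, 2.95], [-0.29, 1.99], [-1.47, 1.44], [0.14, 2.54], [-1.03, 4.17], [0.13, 1.85], [-2.86, 2.86]. Speed limits (rad/s): [2.39, 2.39, 3.01, 3.01, 3.14, 3.14, 3.14].

### API

Orientations are given as [roll, pitch, yaw] about the fixed x, y, z axes, in that order (R = Rz(yaw) Ry(pitch) Rx(roll)).
In Python, from plant import manip, cams, ticket gives the robot as it stands.
- The arm moves only by the shell command python3 -m jog 'ROWS' [FORCE]. ROWS is JSON, a list of rows, each a list of 5 numbers: the closure, from 0 (fully open) to 1 (shut), then the shift along the world's x, y, z in m, then the turn about the world's z in degrees. In form: [[grip, tx, ty, tz, roll], ...]. A call has 1 to 8 rows; each row shifts and turns the commanded pose from where the row before left it; what a row does not reach is not made up. A row lasts 1/12 s, in which the tool goes at most 41.7 mm and 7.16 degrees, less where a joint would pass 70% of its speed; a pose out of reach is approached as far as the arm can. A call is refused whole if a number of a shift passes 0.0417 or a number of a turn 7.16, either way. A call with a gripper value outside its range is refused whole. The fingers move at their own pace and stop on an object; FORCE is the grip in N (left out, the last holds). Time passes only in rows, so rows that do not move let the fingers close. It gives the time, the measured TCP pose, the force and the opening at its end, in the units of the state.
- manip.get_obs(): the state, without advancing time (a new reading comes with each control period).
- cams.capture(name): name is "scene" or "side" or "wrist"; returns the picture (420x560x3 uint8, blue, green, red); there is no depth.
- cams.camera_info(name): a dict with "vertical_fov" (degrees; the focal length in pixels is half the picture's height over the tangent of half this angle, whatever the lens; pixels are square), "cx", "cy" (the principal point, pixels), "k1" (the pictures are not rectified: a ray, as slopes to the right and down, at radius r is drawn at 1 + k1 r^2 times it, then the intrinsics apply), "camera_from_world" (4x4, takes a point from world to camera coordinates); the wrist camera has in their place "hand_eye" (4x4, takes a point from camera to tool coordinates, whose origin is the TCP and whose axes are the tool frame's). Camera axes: x right, y down, z forward; pixel columns grow to the right and rows downward; lengths in mm; the calibration is good to about 2 mm. A picture is of the moment at which its call begins: read the wrist's pose just before it. camera_info takes no time and is no camera call.
- ticket.close_job(): hands the job in, once; it reports no verdict.
The state is a dict: "t": time; "qpos": joint angles; "joint_vel": joint speeds; "effort": joint torques, N m; "position": TCP position; "eef_rot": TCP orientation; "force": force on the tool from outside, world axes, zero at the start; "moment": the same for the moment, N m; "width": opening from 0.0 (shut) to 1.0 (fully open).
Only numpy, scipy, OpenCV 4.12 (cv2) and the standard library are available. Lean on these libraries where they do the work, as an engineer would, in place of code of your own. Each camera call takes 0.05 s, during which the arm holds its last target.

## Working session

There is one attempt and no reset: what is moved stays moved. The work goes in short steps, Python scripts to look and compute and a shell command to move; the robot and the scene stay as the last step left them, time stands still between calls to the robot, and variables do not carry over. Pictures are saved under pics/ and viewed, and the job is handed in when it is done.

```bash
ls; mkdir -p pics; python3 - <<'E'
from plant import manip, cams, ticket
import cv2, numpy as np
print(manip.get_obs(), manip.tcp_to_grasp)
for n in ["scene","side","wrist"]:
    print(n, cams.camera_info(n))
    cv2.imwrite(f"pics/{n}0.png", cams.capture(n))
E
```

```text
pics
{'t': 0.0, 'qpos': array([-0.06821157,  0.41190699, -0.01273514,  1.59705951,  0.00559181,
        1.1342813 , -0.08220055]), 'joint_vel': array([-1.47582989e-04,  4.17790444e-04,  6.44088223e-06,  6.04700954e-04,
       -2.31789006e-04,  1.07863403e-03, -9.22336509e-04]), 'effort': array([-1.18789325e-03, -6.00636005e+01,  6.81361444e-01, -2.99419034e+01,
        1.37590774e-02,  1.04116063e-02,  2.51732433e-05]), 'position': array([ 6.24781229e+02, -1.30359220e-03,  4.03841958e+02]), 'eef_rot': array([-1.51012366,  1.56917664, -3.08086653]), 'force': array([-0.25674343, -0.06803049, -0.35371227]), 'moment': array([ 0.04753514, -0.02250639,  0.05657138]), 'width': 0.9960633469920924} 154.70000000000002
scene {'vertical_fov': 48.826674539309465, 'cx': 274.84407359176856, 'cy': 213.28082839284892, 'k1': -0.12251967027443961, 'camera_from_world': array([[ 9.50960206e-01, -3.09018271e-01,  1.35053567e-02,
        -5.28108157e+02],
       [-2.52814343e-01, -8.01673632e-01, -5.41668067e-01,
         2.31899452e+02],
       [ 1.78212218e-01,  5.11690429e-01, -8.40483974e-01,
         
[... 361 characters left out ...]
511328e-01, -8.07121209e-01,
         1.28554120e+02],
       [ 1.42680355e-01,  7.94498702e-01, -5.90266151e-01,
         7.49153068e+02],
       [ 0.00000000e+00,  0.00000000e+00,  0.00000000e+00,
         1.00000000e+00]])}
wrist {'vertical_fov': 71.42021639609851, 'cx': 274.9996431380402, 'cy': 212.386076619482, 'k1': -0.014991849667184316, 'hand_eye': array([[-7.52851636e-04, -3.12475883e-01,  9.49925395e-01,
         3.11502261e+01],
       [ 9.99999679e-01, -4.96227849e-04,  6.29304325e-04,
         3.85380681e-01],
       [ 2.74737010e-04,  9.49925563e-01,  3.12476157e-01,
        -7.97035755e+01],
       [ 0.00000000e+00,  0.00000000e+00,  0.00000000e+00,
         1.00000000e+00]])}
```

View pics/scene0.png

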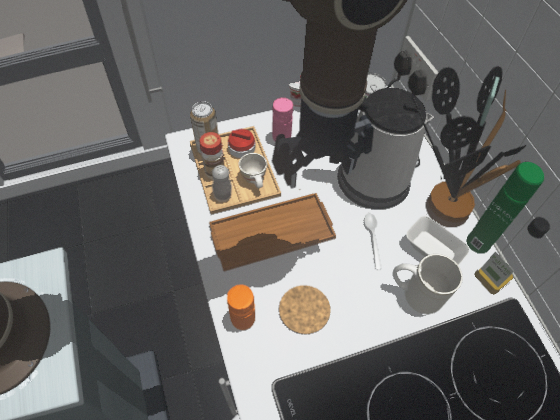

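View pics/side0.png

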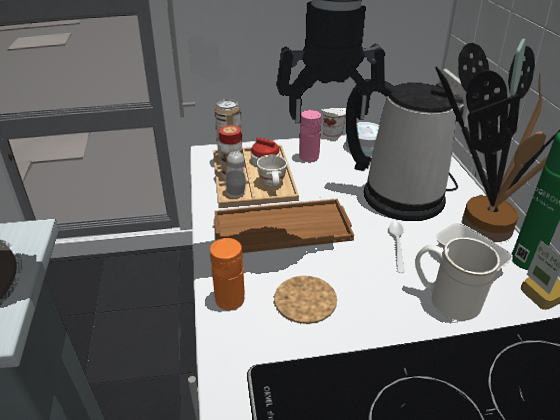

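View pics/wrist0.png

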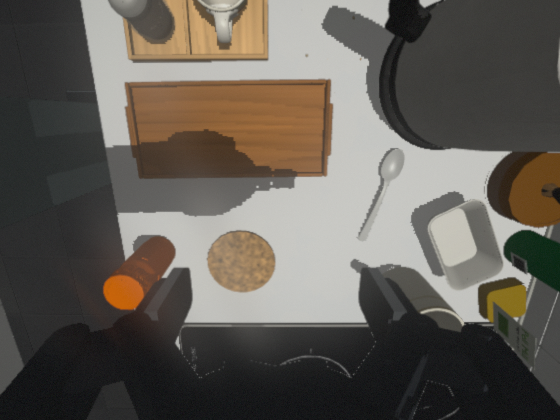

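```bash
cat > h.py <<'E'
import numpy as np, cv2
from scipy.spatial.transform import Rotation as Ro
from plant import manip, cams, ticket
def K(name):
    i=cams.camera_info(name); f=210/np.tan(np.radians(i['vertical_fov']/2)); return i,f
def tcp():
    o=manip.get_obs(); T=np.eye(4); T[:3,:3]=Ro.from_euler('xyz',o['eef_rot']).as_matrix(); T[:3,3]=o['position']; return T
def c2w(name,T=None):
    i=cams.camera_info(name)
    if name=='wrist': return (tcp() if T is None else T)@i['hand_eye']
    return np.linalg.inv(i['camera_from_world'])
def ray(name,uv,T=None):
    i,f=K(name); d=(np.array(uv,float)-[i['cx'],i['cy']])/f
    rd=np.hypot(*d); r=rd
    for _ in range(30): r=rd/(1+i['k1']*r*r)
    d=d*(r/rd if rd>0 else 1)
    M=c2w(name,T); return M[:3,3], M[:3,:3]@np.array([d[0],d[1],1])
def onz(name,uv,z,T=None):
    o,d=ray(name,uv,T); return o+d*(z-o[2])/d[2]
def proj(name,p,T=None):
    i,f=K(name); q=np.linalg.inv(c2w(name,T))@np.append(p,1); s=q[:2]/q[2]; r2=s@s
    return s*(1+i['k1']*r2)*f+[i['cx'],i['cy']]
def tri(obs):
    A=np.zeros((3,3));b=np.zeros(3);L=[]
    for n,uv,*T in obs:
        o,d=ray(n,uv,*T); d=d/np.linalg.norm(d); P=np.eye(3)-np.outer(d,d); A+=P;b+=P@o;L.append((P,o))
    x=np.linalg.solve(A,b); return x,[np.linalg.norm(P@(x-o)) for P,o in L]
def crop(img,x0,y0,x1,y1,s,name):
    c=cv2.resize(img[y0:y1,x0:x1],None,fx=s,fy=s,interpolation=cv2.INTER_CUBIC)
    cv2.imwrite('pics/'+name,c)
E
python3 - <<'E'
from h import *
np.set_printoptions(precision=1,suppress=True)
for n in ['scene','side','wrist']: print(n,c2w(n)[:3,3])
for n,uvs in dict(scene=[(305,309)],side=[(306,299)],wrist=[(241,261)]).items():
    for uv in uvs: print(n,onz(n,uv,6))
print(Ro.from_euler('xyz',manip.get_obs()['eef_rot']).as_matrix())
for n,b in [('scene',(170,80,350,280)),('side',(190,80,370,260)),('wrist',(100,0,350,190))]:
    im=cv2.imread(f'pics/{n}0.png'); crop(im,*b,3.2 if n!='scene' else 3,f'{n}0c.png')
E
```

```text
scene [ 416.  -393.3  816. ]
side [ 452.9 -613.7  552.6]
wrist [625.2  79.7 372.9]
scene [ 575.8 -117.2    6. ]
side [ 576.8 -118.6    6. ]
wrist [ 577.4 -112.7    6. ]
[[-0.  1.  0.]
 [-0.  0. -1.]
 [-1. -0.  0.]]
```

View pics/scene0c.png

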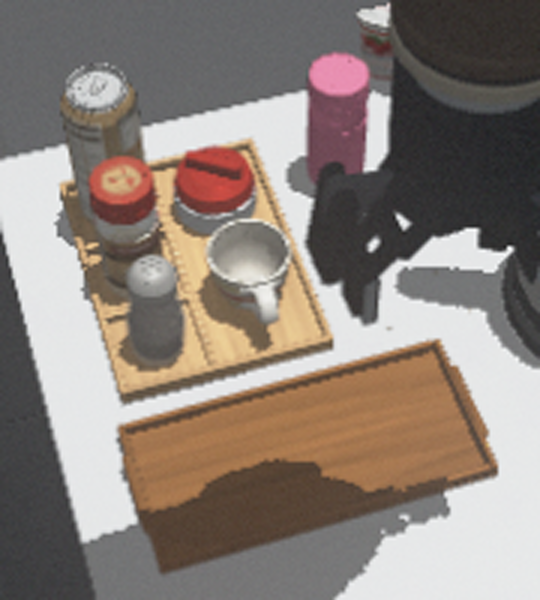

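View pics/side0c.png

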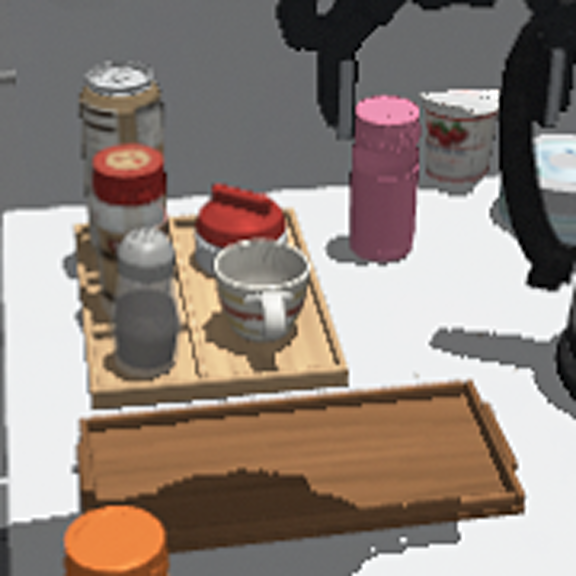

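View pics/wrist0c.png

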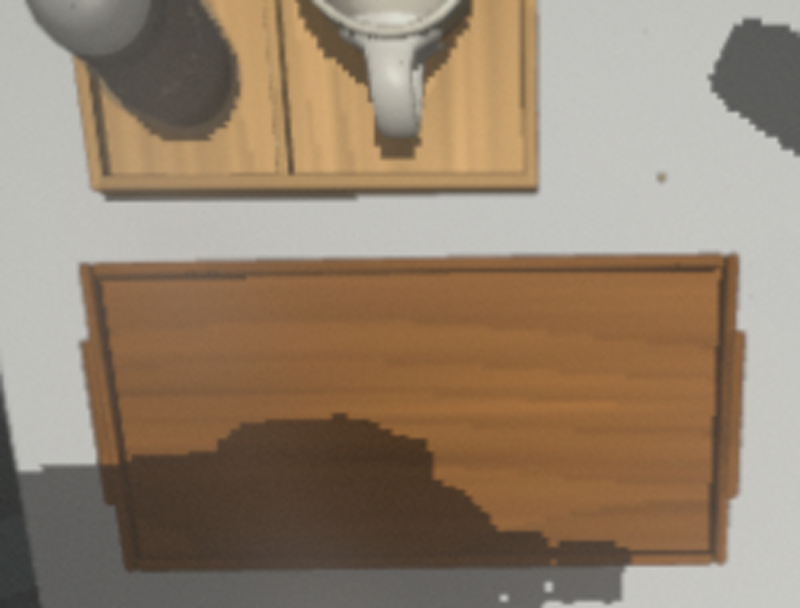

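```bash
python3 - <<'E'
from h import *
np.set_printoptions(precision=1,suppress=True)
S=lambda u,v:(u/3+170-.33,v/3+80-.33); D=lambda u,v:(u/3.2+190-.34,v/3.2+80-.34); W=lambda u,v:(u/3.2+100-.34,v/3.2-.34)
rack=dict(fl=(S(62,187),None),fr=(S(252,141),D(293,209)),nr=(S(331,335),D(347,374)),nl=(S(122,390),D(91,392)))
for k,(a,b) in rack.items(): print('rack',k,onz('scene',a,14)[:2], onz('side',b,14)[:2] if b else '')
print('rack wrist nl nr',onz('wrist',W(93,187),14),onz('wrist',W(537,187),14))
for k,(a,b,z) in dict(can=((98,86),(121,76),140),jar=((121,177),(128,159),112),mill=((152,272),(146,245),90),cup=((248,252),(262,263),55)).items():
    print(k,onz('scene',S(*a),z)[:2],onz('side',D(*b),z)[:2],tri([('scene',S(*a)),('side',D(*b))]))
for nm,uv in dict(nl=(125,571),nr=(725,563),fl=(82,264),fr=(738,256)).items(): print('tray w',nm,onz('wrist',W(*uv),14)[:2])
for nm,uv in dict(nl=(165,572),nr=(496,470),fl=(120,427),fr=(438,342)).items(): print('tray s',nm,onz('scene',S(*uv),14 if nm!='nl' else 0)[:2])
for nm,uv in dict(nr=(523,500),fl=(80,420),fr=(472,383)).items(): print('tray d',nm,onz('side',D(*uv),14)[:2])
E
```

```text
rack fl [460.9 339. ] 
rack fr [613.5 340.9] [614.7 342.7]
rack nr [613.7 144.6] [613.8 137.2]
rack nl [461.2 143.7] [460.5 142. ]
rack wrist nl nr [462.7 141.9  14. ] [616.7 141.2  14. ]
can [496.5 306.8] [497.1 306.5] (array([496.9, 307.3, 139.6]), [np.float64(0.30047665032277876), np.float64(0.30047665032287263)])
jar [495.4 246.1] [495.6 245.9] (array([495.5, 246.3, 111.8]), [np.float64(0.08139365313636732), np.float64(0.08139365313636322)])
mill [497.9 177.9] [499.8 178.1] (array([498.9, 178.1,  89.8]), [np.float64(0.938606105092821), np.float64(0.9386061050927123)])
cup [570.5 202.4] [572.3 205.2] (array([570.8, 200.2,  57.9]), [np.float64(0.8301446443292556), np.float64(0.8301446443291647)])
tray w nl [454.7   6.7]
tray w nr [688.7   9.7]
tray w fl [455.1 117.2]
tray w fr [687.4 119.3]
tray s nl [455.    7.2]
tray s nr [684.2   6.3]
tray s fl [452.8 114.8]
tray s fr [684.1 116.1]
tray d nr [685.8   5.8]
tray d fl [452.6 115.2]
tray d fr [686.1 116.7]
```

```bash
python3 -m jog '[[0,-0.012,0.028,0],[0,-0.012,0.028,0]]' 2>&1 | tail -3; python3 -m jog '[[0,-0.014,0.025,0,0],[0,-0.014,0.025,0,0],[0,-0.014,0.025,0,0],[0,-0.014,0.025,0,0],[0,-0.014,0.025,0,0],[0,-0.014,0.025,0,0],[0,-0.014,0.025,0,0],[0,-0.014,0.025,0,0]]' 60; python3 - <<'E'
from h import *
T=tcp(); np.save('T1.npy',T); cv2.imwrite('pics/wrist1.png',cams.capture('wrist')); print(T)
E
```

```text
invalid input at $[0]: expected 5 numbers
t: 0.82
position: [512.0, 201.0, 404.5]
eef_rot: [-1.043, 1.57, -2.614]
force: [0.7, 0.7, -0.2]
width: 1.0
[[-3.35807343e-04  9.99999941e-01 -7.30906087e-05  5.12045582e+02]
 [-1.95792610e-04 -7.31563600e-05 -9.99999978e-01  2.01018673e+02]
 [-9.99999924e-01 -3.35793025e-04  1.95817165e-04  4.04523182e+02]
 [ 0.00000000e+00  0.00000000e+00  0.00000000e+00  1.00000000e+00]]
```

View pics/wrist1.png

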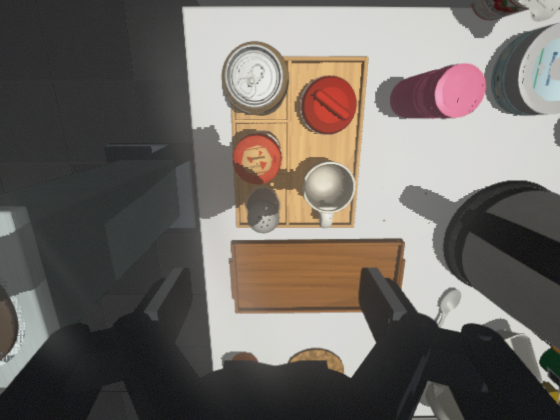

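```bash
python3 - <<'E'
from h import *
im=cv2.imread('pics/wrist1.png'); crop(im,210,30,390,240,2.8,'wrist1c.png')
T=np.load('T1.npy')
for n,uv,z in [('can',(255,77),140),('jar',(257,159),112),('mill',(265,213),90),('cup',(329,187),55),('rack tl',(231,56),14),('rack tr',(367,57),14),('rack nr',(354,227),14),('rack nl',(236,227),14),('handle tip',(327,225),40),('tray nl',(236,312),14),('tray nr',(402,313),14)]:
    print(n,onz('wrist',uv,z,T).round(1))
E
```

```text
can [497.9 308.2 140. ]
jar [496.5 244.6 112. ]
mill [502.3 186.8  90. ]
cup [572.8 205.7  55. ]
rack tl [464.  344.4  14. ]
rack tr [614.5 343.6  14. ]
rack nr [616.7 142.1  14. ]
rack nl [461.2 142.2  14. ]
handle tip [575.9 154.8  40. ]
tray nl [455.5   9.1  14. ]
tray nr [699.    6.8  14. ]
```

View pics/wrist1c.png

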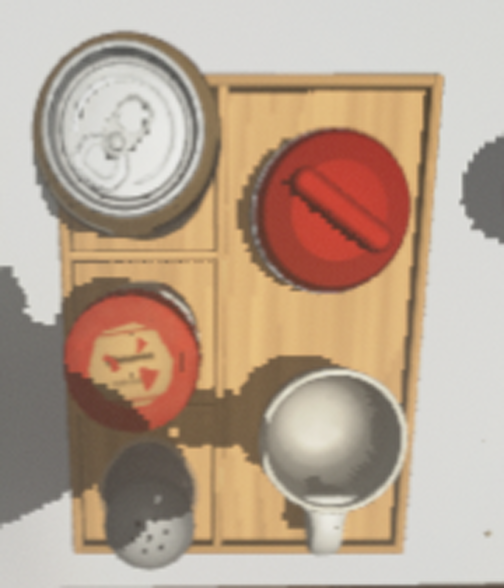

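```bash
python3 -m jog '[[0,-0.004,0.0265,0,0],[0,-0.004,0.0265,0,0],[0,-0.004,0.0265,0,0],[0,-0.003,0.0265,0,0],[0,0,0,-0.025,0],[0,0,0,-0.025,0],[0,0,0,-0.025,0],[0,0,0,0,0]]'; python3 - <<'E'
from h import *
T=tcp();cv2.imwrite('pics/wrist2.png',cams.capture('wrist')); cv2.imwrite('pics/side2.png',cams.capture('side')[60:260,160:400].repeat(3,0).repeat(3,1))
E
```

```text
t: 1.53
position: [496.6, 305.0, 324.7]
eef_rot: [-0.958, 1.563, -2.528]
force: [-1.3, -0.1, -0.3]
width: 1.001
```

View pics/wrist2.png

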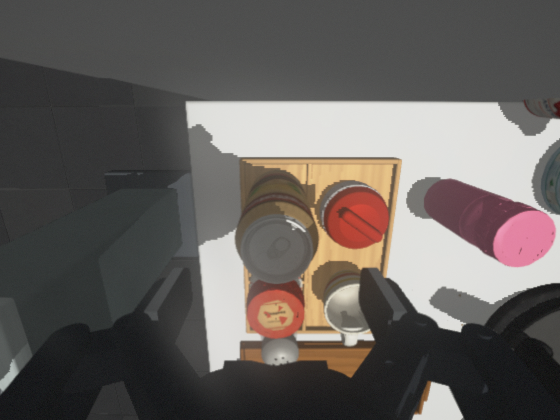

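View pics/side2.png

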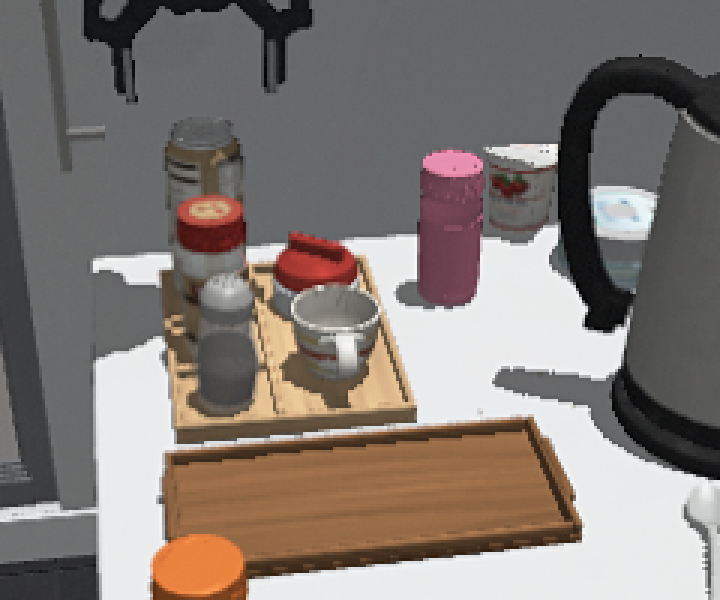

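```bash
python3 -m jog '[[0,0,0,-0.02,0],[0,0,0,-0.02,0],[0,0,0.002,-0.018,0],[0,0,0,0,0],[1,0,0,0,0],[1,0,0,0,0],[1,0,0,0,0],[1,0,0,0,0]]' 50;  python3 -m jog '[[1,0,0,0,0],[1,0,0,0,0],[1,0,0,0,0],[1,0,0,0,0],[1,0,0,0,0]]'
```

```text
t: 2.3
position: [498.5, 308.5, 274.1]
eef_rot: [2.252, 1.568, 0.681]
force: [-0.7, -0.2, 6.5]
width: 0.586
t: 2.72
position: [498.5, 308.5, 274.1]
eef_rot: [2.206, 1.567, 0.636]
force: [-1.7, -1.2, 7.1]
width: 0.589
```

```bash
python3 -m jog '[[1,0,0,0.01,0],[1,0,0,0.02,0],[1,0,0,0.025,0],[1,0,0,0.025,0],[1,0,0,0.025,0],[1,0,0,0.02,0],[1,0,0,0,0]]';  python3 -m jog '[[1,-0.001,-0.02,0,0],[1,-0.001,-0.03,0,0],[1,-0.001,-0.035,0,0],[1,-0.001,-0.036,0,0],[1,-0.001,-0.036,0,0],[1,-0.002,-0.036,0,0],[1,-0.002,-0.034,0,0],[1,-0.001,-0.02,0,0]]'; python3 -m jog '[[1,0,0,0,0],[1,0,0,0,0]]'; python3 - <<'E'
from h import *
T=tcp();cv2.imwrite('pics/wrist3.png',cams.capture('wrist')); cv2.imwrite('pics/side3.png',cams.capture('side'))
E
```

```text
t: 3.3
position: [498.7, 308.4, 402.5]
eef_rot: [2.168, 1.563, 0.597]
force: [0.9, 0.1, -1.8]
width: 0.588
t: 3.97
position: [487.1, 56.7, 396.5]
eef_rot: [-0.436, 1.569, -2.01]
force: [0.3, -0.1, -3.2]
width: 0.584
t: 4.13
position: [487.6, 59.6, 396.6]
eef_rot: [-1.014, 1.571, -2.588]
force: [-0.7, 0.5, -1.7]
width: 0.584
```

View pics/side3.png

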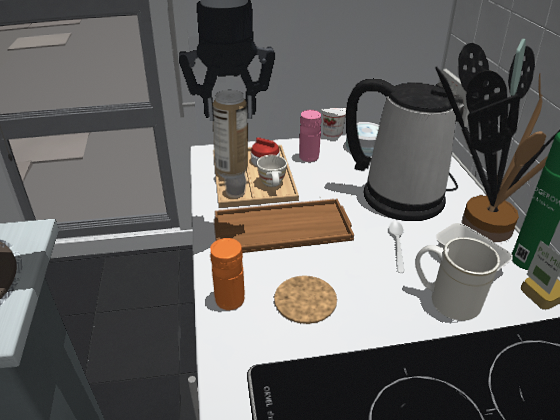

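View pics/wrist3.png

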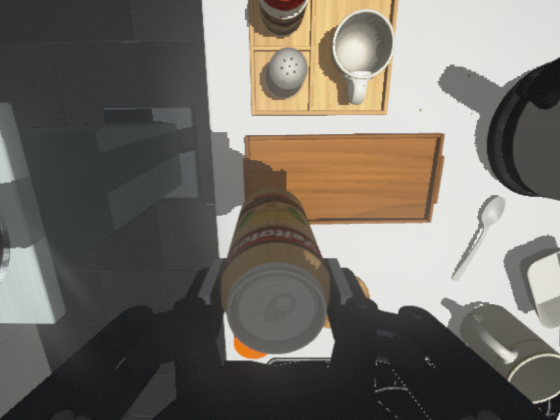

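```bash
python3 -m jog '[[1,0.005,0.001,-0.02,0],[1,0,0,-0.025,0],[1,0,0,-0.025,0],[1,0,0,-0.025,0],[1,0,0,-0.015,0],[1,0,0,-0.008,0],[1,0,0,0,0],[1,0,0,0,0]]'
```

```text
t: 4.9
position: [493.2, 62.8, 278.9]
eef_rot: [-2.471, 1.57, 2.242]
force: [0.3, -0.5, -2.2]
width: 0.585
```

```bash
python3 -m jog '[[1,0,0,-0.003,0],[1,0,0,-0.002,0],[1,0,0,0,0],[1,0,0,0,0]]'; python3 -m jog '[[1,0,0,-0.0015,0],[1,0,0,0,0],[1,0,0,0,0]]'
```

```text
t: 5.23
position: [493.1, 62.0, 274.2]
eef_rot: [1.766, 1.57, 0.195]
force: [0.1, -0.1, -3.0]
width: 0.593
t: 5.48
position: [493.3, 62.0, 273.2]
eef_rot: [1.817, 1.569, 0.246]
force: [-1.3, -0.3, 5.9]
width: 0.589
```

```bash
python3 -m jog '[[0,0,0,0,0],[0,0,0,0,0],[0,0,0,0,0],[0,0,0,0,0],[0,0,0,0.02,0],[0,0,0,0.03,0],[0,0,0,0.03,0],[0,0,0,0.03,0]]'; python3 -m jog '[[0,0,0.02,0,0],[0,0.001,0.03,0,0],[0,0.001,0.035,0,0],[0,0.001,0.035,0,0],[0,0,0.035,0,0],[0,0,0.02,0,0],[0,0,0.008,0,0],[0,0,0,0,0]]'; python3 - <<'E'
from h import *
T=tcp();cv2.imwrite('pics/wrist4.png',cams.capture('wrist')); cv2.imwrite('pics/side4.png',cams.capture('side'));cv2.imwrite('pics/scene4.png',cams.capture('scene'))
E
```

```text
t: 6.15
position: [492.8, 61.9, 383.3]
eef_rot: [-1.425, 1.57, -2.996]
force: [0.2, -0.3, -0.5]
width: 1.0
t: 6.82
position: [495.5, 247.0, 381.9]
eef_rot: [-2.35, 1.57, 2.366]
force: [0.1, -0.2, -0.1]
width: 1.004
```

View pics/side4.png

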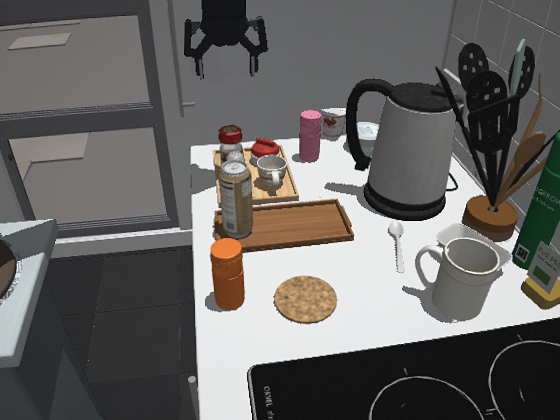

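View pics/wrist4.png

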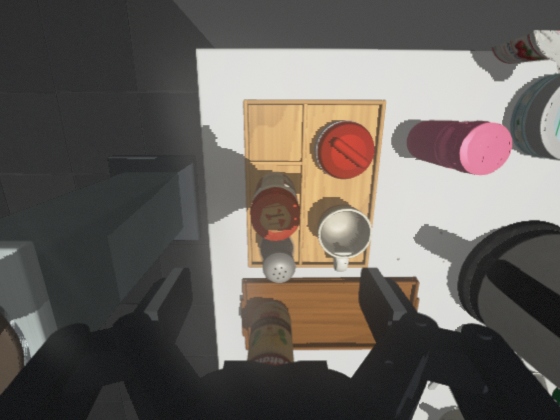

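```bash
python3 -m jog '[[0,0,-0.001,-0.03,0],[0,0,0,-0.035,0],[0,0,0,-0.032,0],[0,0,0,-0.02,0],[0,0,0,-0.01,0],[0,0,0,-0.005,0],[0,0,0,0,0],[0,0,0,0,0]]'; python3 - <<'E'
from h import *
cv2.imwrite('pics/side5.png',cams.capture('side')[60:260,160:400].repeat(3,0).repeat(3,1))
E
```

```text
t: 7.63
position: [496.7, 243.7, 251.4]
eef_rot: [1.936, 1.569, 0.364]
force: [-0.4, 0.8, 0.6]
width: 0.996
```

View pics/side5.png

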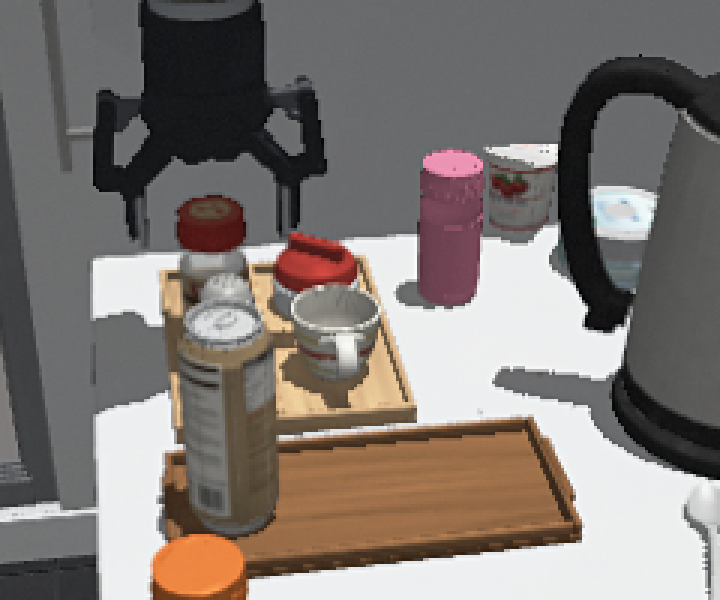

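```bash
python3 -m jog '[[1,0,0,-0.002,0],[1,0,0,0,0],[1,0,0,0,0],[1,0,0,0,0],[1,0,0,0,0],[1,0,0,0,0],[1,0,0,0,0],[1,0,0,0,0]]' 40; python3 -m jog '[[1,0,0,0.01,0],[1,0,0,0.02,0],[1,0,0,0.025,0],[1,0,0,0.025,0],[1,0,0,0.025,0],[1,0,0,0.02,0],[1,0,0,0,0],[1,0,0,0,0]]';python3 - <<'E'
from h import *
cv2.imwrite('pics/side6.png',cams.capture('side')[60:260,160:400].repeat(3,0).repeat(3,1))
E
```

```text
t: 8.35
position: [496.1, 244.2, 248.9]
eef_rot: [2.155, 1.57, 0.584]
force: [-2.4, -0.3, 5.8]
width: 0.511
t: 9.02
position: [496.1, 244.0, 374.5]
eef_rot: [2.029, 1.568, 0.458]
force: [-0.2, 0.5, -3.0]
width: 0.506
```

View pics/side6.png

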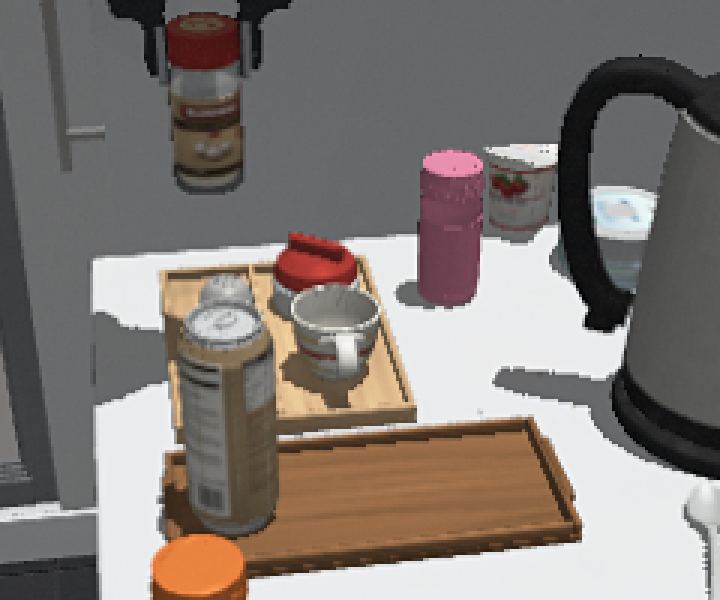

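```bash
python3 -m jog '[[1,0.014,-0.017,0,0],[1,0.02,-0.024,0,0],[1,0.02,-0.025,0,0],[1,0.02,-0.025,0,0],[1,0.021,-0.025,0,0],[1,0.02,-0.025,0,0],[1,0.02,-0.025,0,0],[1,0.014,-0.016,0,0]]'; python3 -m jog '[[1,0,0,-0.02,0],[1,0,0,-0.025,0],[1,0,0,-0.025,0],[1,0,0,-0.02,0],[1,0,0,-0.012,0],[1,0,0,-0.006,0],[1,0,0,0,0],[1,0,0,0,0]]';python3 - <<'E'
from h import *
cv2.imwrite('pics/side7.png',cams.capture('side')[60:260,160:400].repeat(3,0).repeat(3,1))
cv2.imwrite('pics/scene7.png',cams.capture('scene')[80:280,170:410].repeat(3,0).repeat(3,1))
E
```

```text
t: 9.73
position: [646.0, 58.3, 371.1]
eef_rot: [-0.883, 1.567, -2.456]
force: [0.6, -0.6, -1.3]
width: 0.508
t: 10.4
position: [645.2, 62.0, 265.4]
eef_rot: [0.213, 1.571, -1.357]
force: [0.7, 0.3, -1.7]
width: 0.511
```

View pics/side7.png

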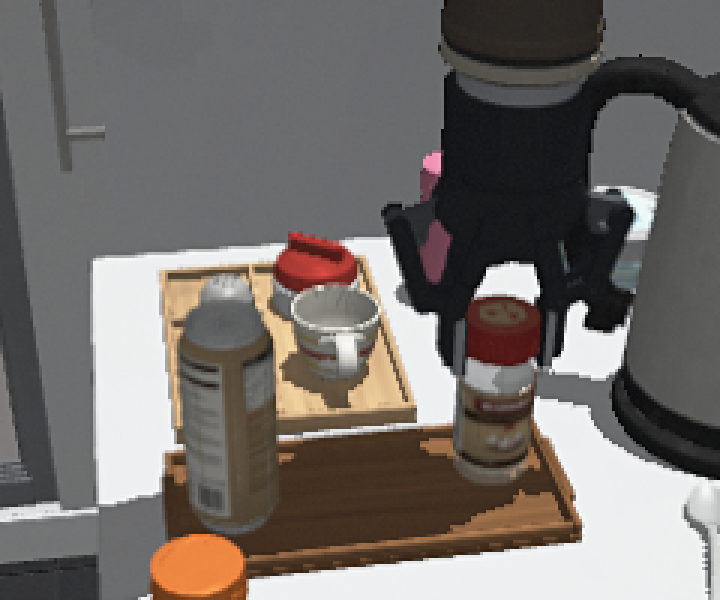

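View pics/scene7.png

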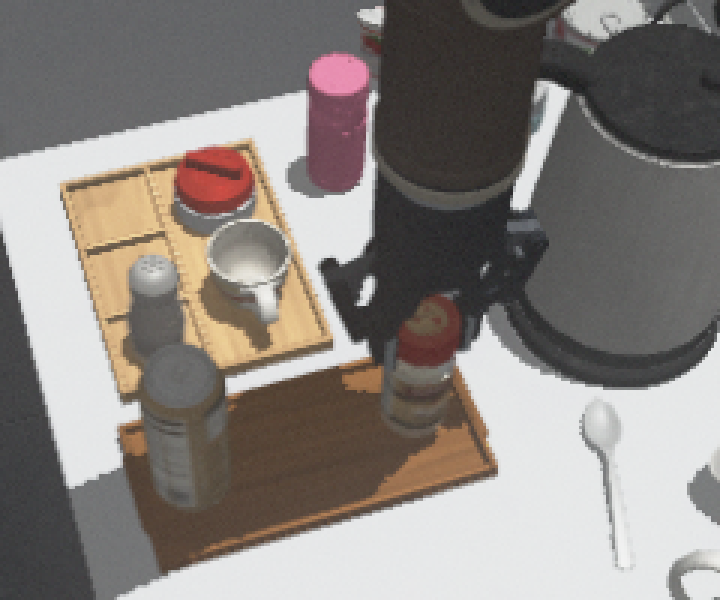

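```bash
python3 -m jog '[[1,0,0,-0.008,0],[1,0,0,-0.005,0],[1,0,0,-0.003,0],[1,0,0,0,0],[1,0,0,0,0]]';python3 -m jog '[[1,0,0,-0.0015,0],[1,0,0,0,0],[1,0,0,0,0]]'
```

```text
t: 10.92
position: [644.9, 62.0, 248.9]
eef_rot: [-1.417, 1.57, -2.987]
force: [0.7, 0.4, -1.2]
width: 0.51
t: 11.17
position: [645.2, 62.0, 248.0]
eef_rot: [1.743, 1.57, 0.173]
force: [-0.4, -0.1, -0.3]
width: 0.51
```

```bash
python3 -m jog '[[1,0,0,-0.0015,0],[1,0,0,0,0],[1,0,0,0,0]]'
```

```text
t: 11.42
position: [645.2, 62.1, 247.9]
eef_rot: [1.761, 1.57, 0.19]
force: [-3.2, -0.5, 9.7]
width: 0.506
```

```bash
python3 -m jog '[[0.25,0,0,0,0],[0.25,0,0,0,0],[0.25,0,0,0,0],[0.25,0,0,0,0],[0.25,0,0,0.02,0],[0.25,0,0,0.03,0],[0.25,0,0,0.03,0],[0.25,0,0,0.02,0]]'; python3 -m jog '[[0,-0.015,0.012,0,0],[0,-0.021,0.016,0,0],[0,-0.021,0.017,0,0],[0,-0.021,0.017,0,0],[0,-0.021,0.017,0,0],[0,-0.021,0.017,0,0],[0,-0.015,0.012,0,0],[0,-0.010,0.009,0,0]]'; python3 -m jog '[[0,0,0,0,0],[0,0,0,0,0]]'; python3 - <<'E'
from h import *
T=tcp();np.save('T8.npy',T);cv2.imwrite('pics/wrist8.png',cams.capture('wrist')); cv2.imwrite('pics/side8.png',cams.capture('side')[60:260,160:400].repeat(3,0).repeat(3,1))
E
```

```text
t: 12.08
position: [645.4, 62.0, 348.8]
eef_rot: [1.736, 1.569, 0.166]
force: [0.2, -0.1, 0.6]
width: 0.749
t: 12.75
position: [498.3, 180.4, 346.2]
eef_rot: [-2.048, 1.57, 2.666]
force: [0.3, -0.3, 0.9]
width: 0.998
t: 12.92
position: [500.2, 179.1, 346.4]
eef_rot: [1.457, 1.57, -0.112]
force: [0.0, -0.3, 0.4]
width: 0.998
```

View pics/wrist8.png

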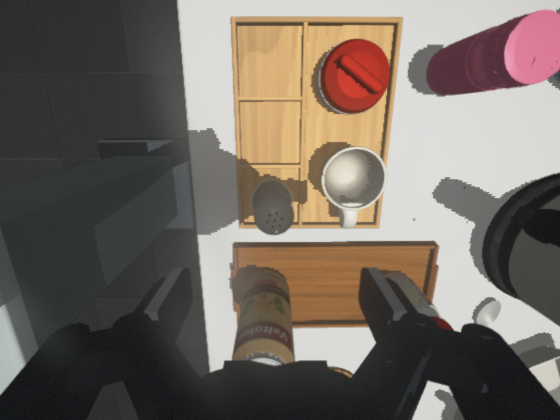

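View pics/side8.png

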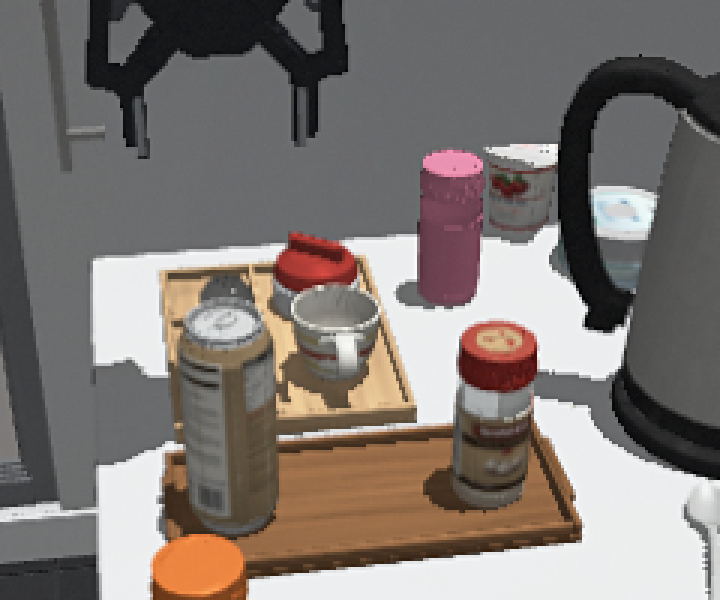

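```bash
python3 - <<'E'
from h import *
T=np.load('T8.npy')
for z in (85,96): print(onz('wrist',(274,214),z,T).round(1))
im=cv2.imread('pics/wrist8.png'); crop(im,220,140,400,250,4,'w8c.png')
for p in [(499.5,178,96),(499.5,178,80),(499.5,178,6),(571,203,55)]: print(proj('wrist',np.array(p),T))
E
```

```text
[500.1 181.6  85. ]
[500.1 185.3  96. ]
[273.1957877  222.67737647]
[273.27837572 216.17370979]
[273.55814714 194.15672196]
[352.1704597  181.16630894]
```

View pics/w8c.png

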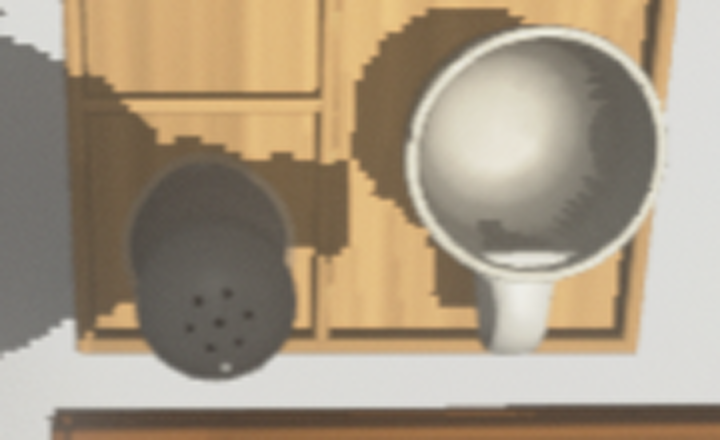

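```bash
python3 -m jog '[[0,0,0,-0.025,0],[0,0,0,-0.03,0],[0,0,0,-0.025,0],[0,0,0,-0.015,0],[0,0,0,-0.008,0],[0,0,0,-0.002,0],[0,0,0,0,0],[0,0,0,0,0]]'; python3 - <<'E'
from h import *
cv2.imwrite('pics/side9.png',cams.capture('side')[60:260,160:400].repeat(3,0).repeat(3,1))
cv2.imwrite('pics/scene9.png',cams.capture('scene')[80:280,170:410].repeat(3,0).repeat(3,1))
E
```

```text
t: 13.68
position: [500.7, 178.8, 242.0]
eef_rot: [1.853, 1.569, 0.282]
force: [-0.9, 0.1, -0.1]
width: 1.001
```

View pics/side9.png

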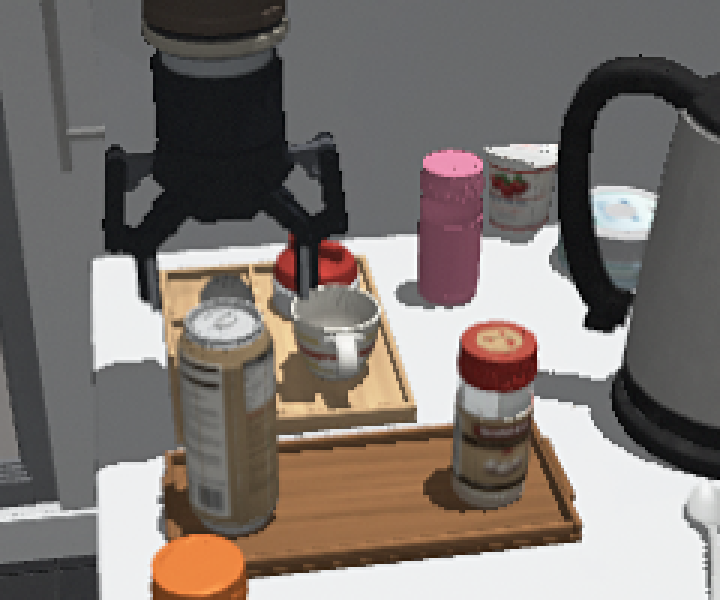

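View pics/scene9.png

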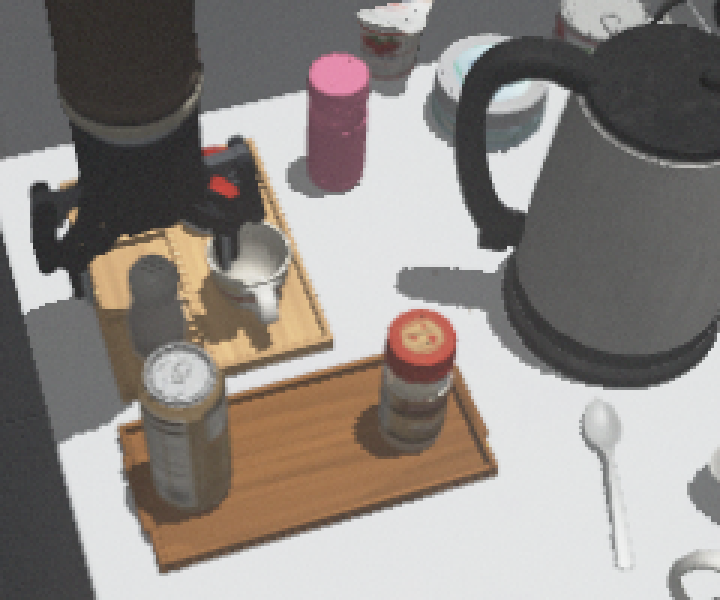

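```bash
python3 -m jog '[[0,0,0,-0.004,0],[1,0,0,0,0],[1,0,0,0,0],[1,0,0,0,0],[1,0,0,0,0],[1,0,0,0,0],[1,0,0,0,0],[1,0,0,0,0]]' 35;python3 -m jog '[[1,0,0,0,0],[1,0,0,0,0]]'; python3 -m jog '[[1,0,0,0.005,0],[1,0,0,0.005,0],[1,0,0,0.01,0],[1,0,0,0.02,0],[1,0,0,0.02,0],[1,0,0,0.01,0],[1,0,0,0,0],[1,0,0,0,0]]';python3 - <<'E'
from h import *
cv2.imwrite('pics/side10.png',cams.capture('side')[60:260,160:400].repeat(3,0).repeat(3,1))
E
```

```text
t: 14.45
position: [499.9, 179.1, 237.5]
eef_rot: [2.994, 1.571, 1.424]
force: [-2.2, -0.1, 4.8]
width: 0.378
t: 14.62
position: [499.9, 179.1, 237.5]
eef_rot: [3.061, 1.571, 1.491]
force: [-2.6, -0.7, 5.5]
width: 0.381
t: 15.28
position: [500.0, 178.9, 307.6]
eef_rot: [1.912, 1.569, 0.342]
force: [0.8, -0.8, -1.4]
width: 0.382
```

View pics/side10.png

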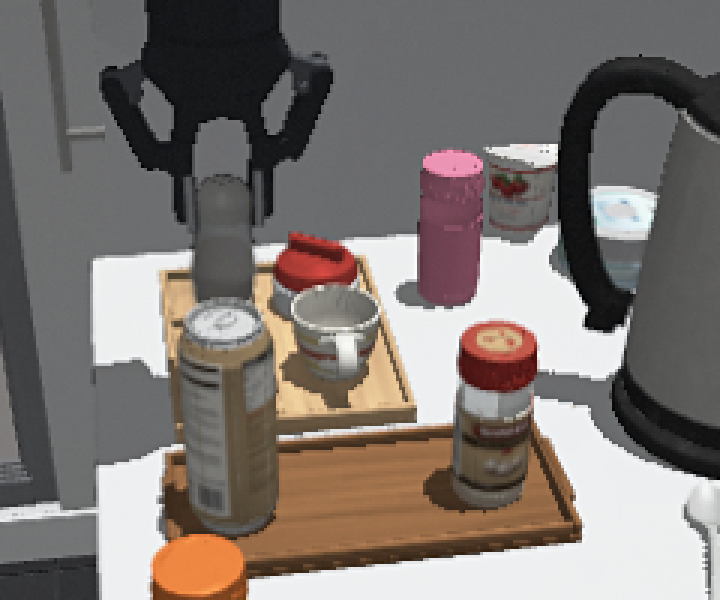

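```bash
python3 -m jog '[[1,0.01,0,0.02,0],[1,0.02,0,0.02,0],[1,0.02,-0.01,0.02,0],[1,0.019,-0.02,0.01,0],[1,0,-0.03,0,0],[1,0,-0.03,0,0],[1,0,-0.02,0,0],[1,0,-0.007,0,0]]'; python3 -m jog '[[1,0,0,-0.02,0],[1,0,0,-0.03,0],[1,0,0,-0.03,0],[1,0,0,-0.025,0],[1,0,0,-0.015,0],[1,0,0,-0.008,0],[1,0,0,0,0],[1,0,0,0,0]]';python3 - <<'E'
from h import *
cv2.imwrite('pics/side11.png',cams.capture('side')[60:260,160:400].repeat(3,0).repeat(3,1))
cv2.imwrite('pics/scene11.png',cams.capture('scene')[80:280,170:410].repeat(3,0).repeat(3,1))
E
```

```text
t: 16.0
position: [568.8, 57.7, 375.6]
eef_rot: [-0.778, 1.567, -2.353]
force: [-0.2, 0.0, -0.9]
width: 0.38
t: 16.67
position: [569.0, 62.6, 249.0]
eef_rot: [-1.751, 1.57, 2.962]
force: [-0.6, 0.3, -1.5]
width: 0.38
```

View pics/side11.png

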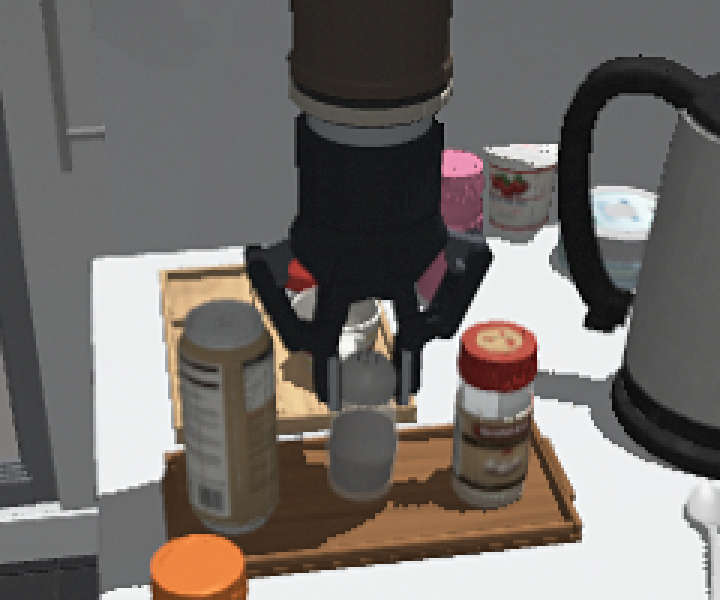

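View pics/scene11.png

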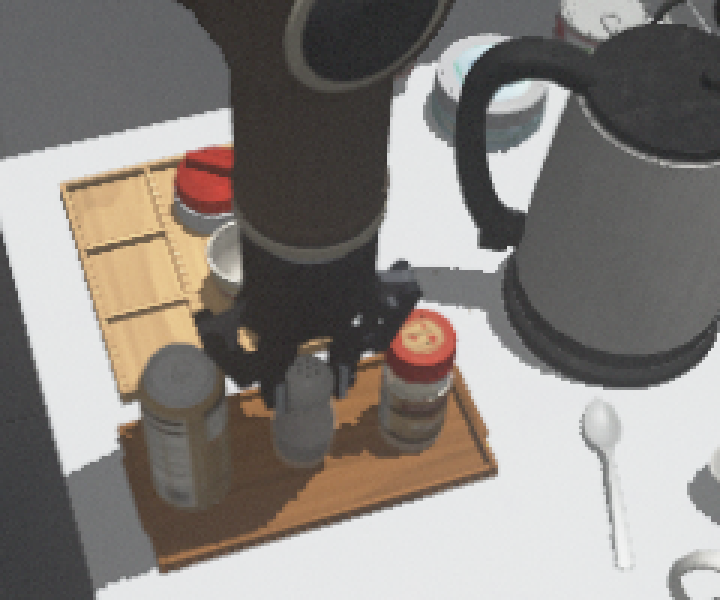

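```bash
python3 -c "
from plant import manip
print(manip.get_obs()['qpos'])"; python3 -m jog '[[1,0,0,0.02,0],[1,0,0,0.02,0],[1,0,0,0,7],[1,0,0,0,7],[1,0,0,0,7],[1,0,0,0,7],[1,0,0,0,7],[1,0,0,0,7]]'; python3 -m jog '[[1,0,0,0,7],[1,0,0,0,7],[1,0,0,0,7],[1,0,0,0,7],[1,0,0,0,7],[1,0,0,0,7],[1,0,0,0,6],[1,0,0,0,0]]';  python3 -c "
from h import *
print(manip.get_obs()['qpos'],tcp()); cv2.imwrite('pics/side12.png',cams.capture('side')[60:260,160:400].repeat(3,0).repeat(3,1))"
```

```text
[-0.15410465  0.50097495 -0.05195724  1.86960699  0.03573985  0.77010137
 -0.22507441]
t: 17.43
position: [569.3, 62.0, 290.8]
eef_rot: [0.882, 1.568, 0.05]
force: [-0.3, -0.3, -1.4]
width: 0.383
t: 18.1
position: [569.4, 61.8, 290.5]
eef_rot: [-0.0, 1.569, 0.004]
force: [-0.2, 0.2, -1.2]
width: 0.38
[ 0.12655077  0.48311968 -0.42259491  1.82217826  0.24917973  0.88635848
  1.16336117] [[ 2.25125605e-03 -4.07990045e-03  9.99989143e-01  5.69360834e+02]
 [ 8.14657367e-06  9.99991677e-01  4.07989245e-03  6.17984361e+01]
 [-9.99997466e-01 -1.03839732e-06  2.25127055e-03  2.90521430e+02]
 [ 0.00000000e+00  0.00000000e+00  0.00000000e+00  1.00000000e+00]]
```

View pics/side12.png

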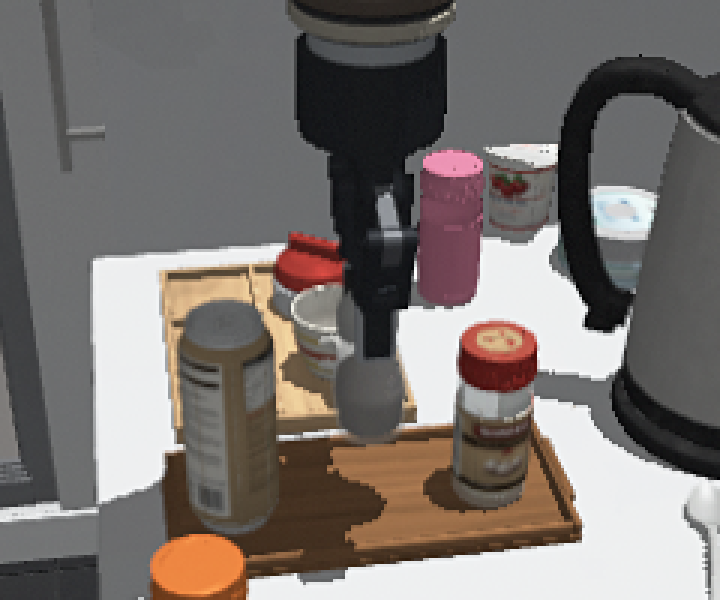

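```bash
python3 -m jog '[[1,0,0,-0.015,0],[1,0,0,-0.02,0],[1,0,0,-0.01,0],[1,0,0,-0.005,0],[1,0,0,-0.002,0],[1,0,0,0,0],[1,0,0,0,0]]';python3 -m jog '[[1,0,0,-0.002,0],[1,0,0,0,0],[1,0,0,0,0]]'
```

```text
t: 18.73
position: [569.3, 62.2, 237.9]
eef_rot: [0.169, 1.57, 0.168]
force: [0.4, 0.3, -1.3]
width: 0.385
t: 18.98
position: [569.6, 62.1, 236.5]
eef_rot: [0.089, 1.568, 0.089]
force: [-0.8, -0.2, 6.4]
width: 0.381
```

```bash
python3 -m jog '[[0,0,0,0,0],[0,0,0,0,0],[0,0,0,0,0],[0,0,0,0,0],[0,0,0,0,0],[0,0,0,0.02,0],[0,0,0,0.03,0],[0,0,0,0.03,0]]'; python3 -m jog '[[0,0,0.01,0.03,-7],[0,0,0.02,0.02,-7],[0,0,0.02,0,-7],[0,0,0.02,0,-7],[0,0,0.02,0,-7],[0,0,0.02,0,-7],[0,0,0.02,0,-7],[0,0,0.01,0,-7]]'; python3 -m jog '[[0,0,0,0,-7],[0,0,0,0,-7],[0,0,0,0,-7],[0,0,0,0,-7],[0,0,0,0,-6],[0,0,0,0,0],[0,0,0,0,0]]';  python3 -c "
from h import *
T=tcp();np.save('T13.npy',T);print(T)
for n in ['side','scene','wrist']: cv2.imwrite(f'pics/{n}13.png',cams.capture(n))
crop(cv2.imread('pics/side13.png'),160,60,400,260,3,'side13c.png')"
```

```text
t: 19.65
position: [568.5, 62.0, 315.2]
eef_rot: [3.115, 1.568, 3.115]
force: [0.7, 0.1, -0.1]
width: 1.001
t: 20.32
position: [568.4, 204.9, 365.1]
eef_rot: [2.768, 1.569, 1.787]
force: [-0.3, 0.0, -0.7]
width: 1.002
t: 20.9
position: [568.9, 202.2, 365.1]
eef_rot: [-0.557, 1.571, -2.125]
force: [-0.4, -0.3, 0.9]
width: 1.0
[[-1.38808774e-04  9.99993288e-01  3.66121044e-03  5.68865440e+02]
 [-2.24509780e-04  3.66117922e-03 -9.99993273e-01  2.02181979e+02]
 [-9.99999965e-01 -1.39629817e-04  2.24000069e-04  3.65080821e+02]
 [ 0.00000000e+00  0.00000000e+00  0.00000000e+00  1.00000000e+00]]
```

View pics/side13c.png

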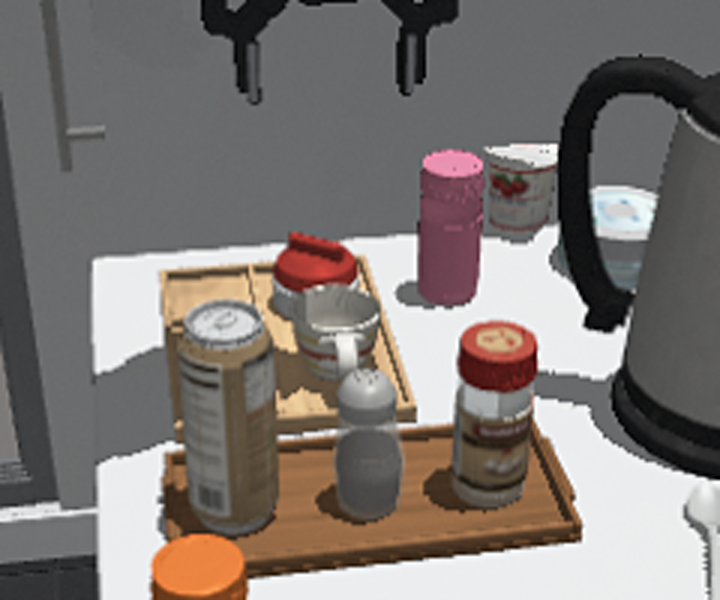

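View pics/wrist13.png

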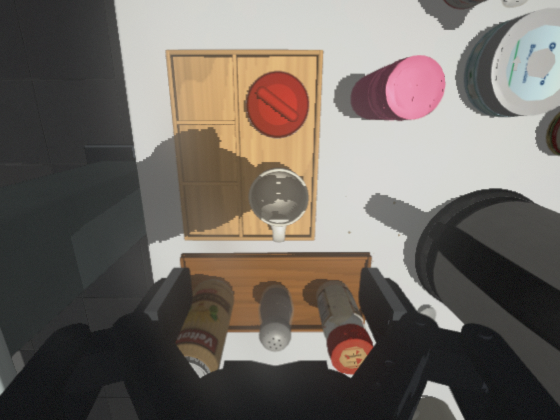

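```bash
python3 - <<'E'
from h import *
T=np.load('T13.npy'); im=cv2.imread('pics/wrist13.png'); crop(im,230,150,330,250,6,'w13c.png')
print(onz('wrist',(279,195),55,T), onz('wrist',(279,236),42,T))
E
```

```text
[573.31748535 208.12009731  55.        ] [573.87204371 158.92570558  42.        ]
```

View pics/w13c.png

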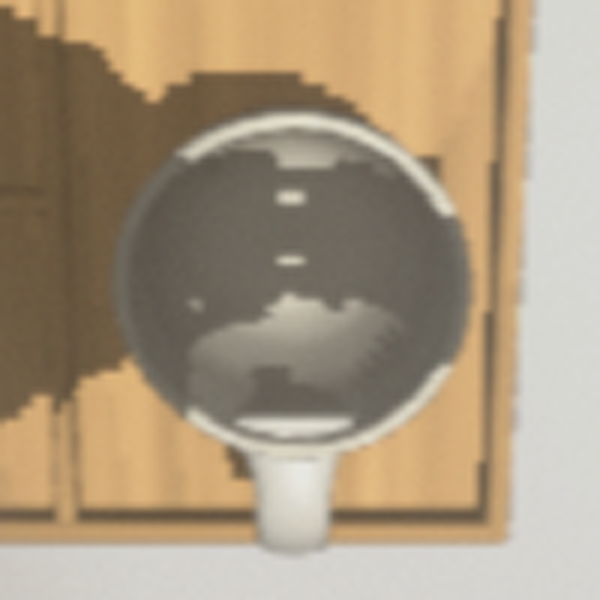

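```bash
python3 -m jog '[[0,0.002,0.001,-0.025,0],[0,0,0,-0.035,0],[0,0,0,-0.035,0],[0,0,0,-0.03,0],[0,0,0,-0.02,0],[0,0,0,-0.005,0],[0,0,0,0,0],[0,0,0,0,0]]';  python3 -c "
from h import *
T=tcp();np.save('T14.npy',T);
for n in ['side','scene','wrist']: cv2.imwrite(f'pics/{n}14.png',cams.capture(n))
crop(cv2.imread('pics/side14.png'),160,60,400,260,3,'side14c.png')
crop(cv2.imread('pics/scene14.png'),170,80,410,280,3,'scene14c.png')"
```

```text
t: 21.72
position: [571.5, 203.2, 216.1]
eef_rot: [2.158, 1.57, 0.588]
force: [-0.4, -0.7, -0.5]
width: 1.001
```

View pics/side14c.png

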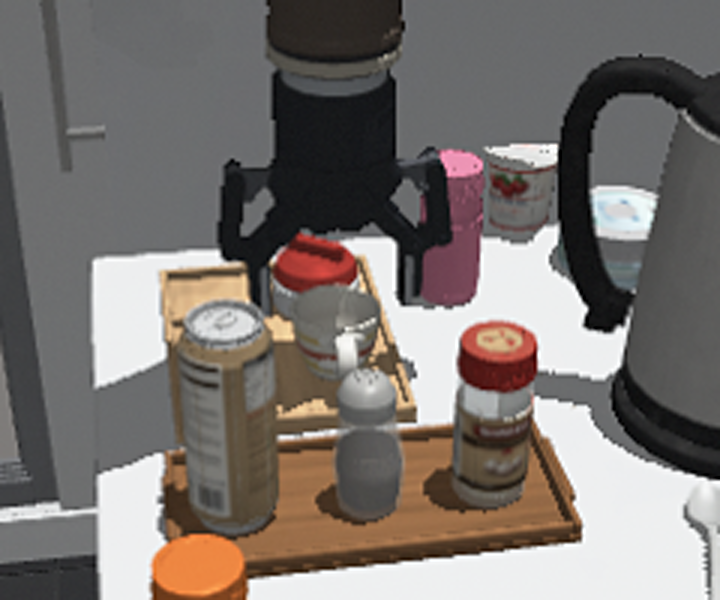

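View pics/wrist14.png

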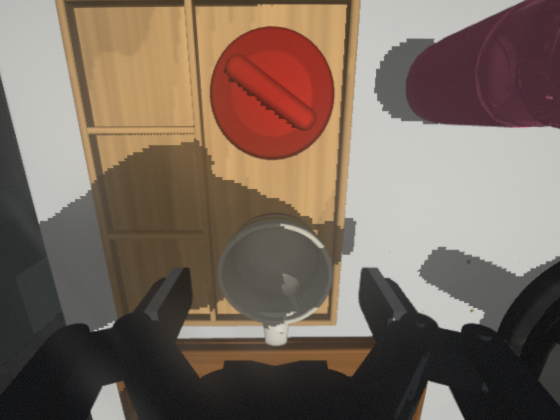

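```bash
python3 -m jog '[[0,0,0,-0.01,0],[0,0,0,-0.008,0],[0,0,0,0,0],[1,0,0,0,0],[1,0,0,0,0],[1,0,0,0,0],[1,0,0,0,0],[1,0,0,0,0]]' 40; python3 -m jog '[[1,0,0,0,0],[1,0,0,0,0]]';python3 -m jog '[[1,0,0,0.005,0],[1,0,0,0.01,0],[1,0,0,0.01,0],[1,0,0,0.01,0],[1,0,0,0,0],[1,0,0,0,0]]'; python3 -c "
from h import *
for n in ['side','scene','wrist']: cv2.imwrite(f'pics/{n}15.png',cams.capture(n))
crop(cv2.imread('pics/side15.png'),160,60,400,260,3,'side15c.png')"
```

```text
t: 22.53
position: [571.3, 203.1, 197.7]
eef_rot: [1.946, 1.57, 0.375]
force: [0.4, 0.2, 1.9]
width: 0.659
t: 22.7
position: [571.3, 203.1, 197.7]
eef_rot: [1.943, 1.57, 0.372]
force: [0.8, 0.2, 3.7]
width: 0.659
t: 23.2
position: [571.3, 203.1, 233.4]
eef_rot: [1.949, 1.569, 0.379]
force: [-0.4, 0.5, -1.6]
width: 0.659
```

View pics/side15c.png

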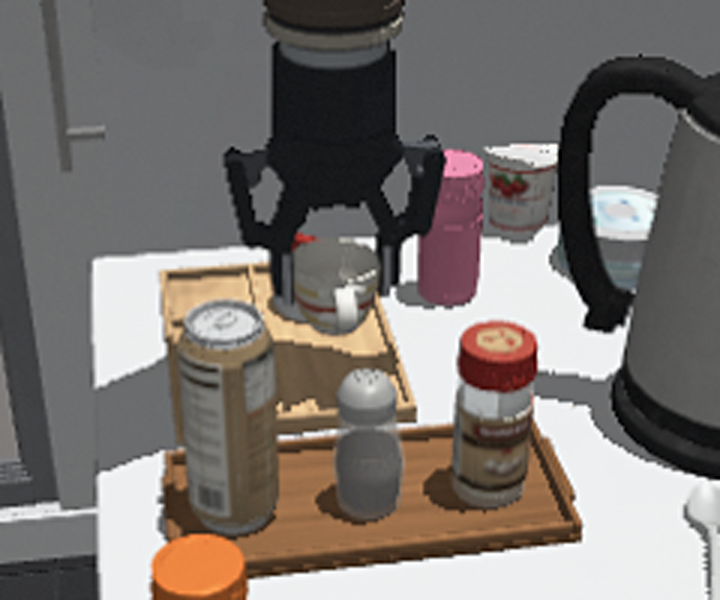

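View pics/wrist15.png

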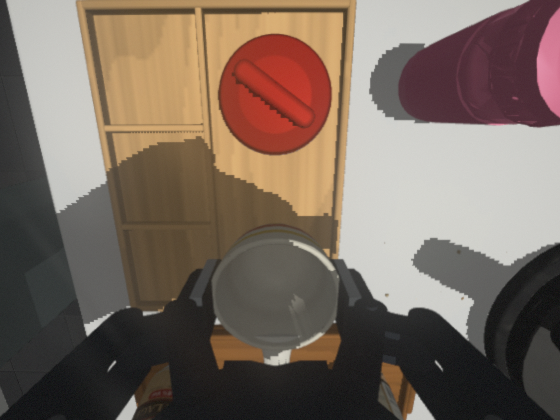

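```bash
python3 -m jog '[[1,0,0,0.02,0],[1,0,0,0.025,0],[1,0,0,0.025,0],[1,0,0,0.025,0],[1,0,0,0.02,0],[1,0,-0.01,0,0],[1,0.001,-0.02,0,0],[1,0,-0.03,0,0]]'; python3 -m jog '[[1,0.001,-0.035,0,0],[1,0,-0.035,0,0],[1,0.001,-0.035,0,0],[1,0,-0.035,0,0],[1,0.001,-0.035,0,0],[1,0,-0.035,0,0],[1,0.001,-0.03,0,0],[1,0,-0.02,0,0]]'; python3 -m jog '[[1,0,0,-0.015,0],[1,0,0,-0.02,0],[1,0,0,-0.02,0],[1,0,0,-0.02,0],[1,0,0,-0.01,0],[1,0,0,0,0],[1,0,0,0,0]]'; python3 -c "
from h import *
T=tcp();np.save('T16.npy',T);print(T)
for n in ['side','scene','wrist']: cv2.imwrite(f'pics/{n}16.png',cams.capture(n))
crop(cv2.imread('pics/side16.png'),190,180,390,340,4,'side16c.png')"
```

```text
t: 24.02
position: [571.4, 144.7, 346.4]
eef_rot: [-2.715, 1.569, 2.002]
force: [0.8, 0.0, -2.1]
width: 0.661
t: 24.68
position: [575.0, -121.4, 345.8]
eef_rot: [-0.925, 1.568, -2.5]
force: [0.2, -1.1, -1.3]
width: 0.66
t: 25.27
position: [575.8, -117.2, 261.6]
eef_rot: [-1.655, 1.569, 3.058]
force: [0.1, -0.2, -0.9]
width: 0.66
[[-1.75316490e-03  9.99998460e-01 -8.35639030e-05  5.75753763e+02]
 [ 1.47551111e-04 -8.33053487e-05 -9.99999986e-01 -1.17163679e+02]
 [-9.99998452e-01 -1.75317720e-03 -1.47404836e-04  2.61551588e+02]
 [ 0.00000000e+00  0.00000000e+00  0.00000000e+00  1.00000000e+00]]
```

View pics/side16.png

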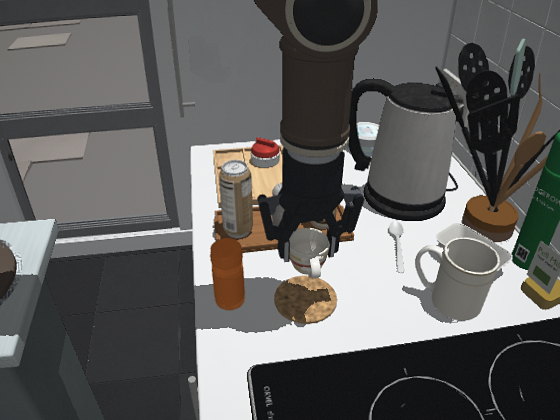

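View pics/scene16.png

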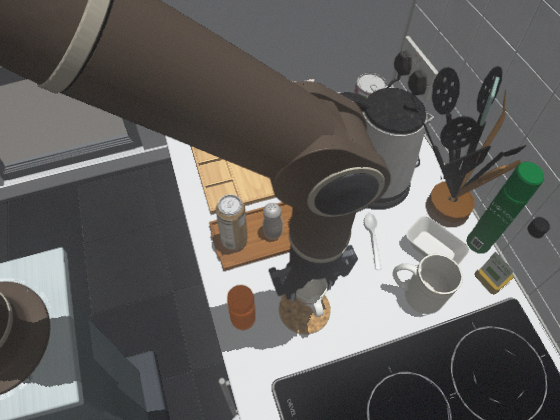

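View pics/wrist16.png

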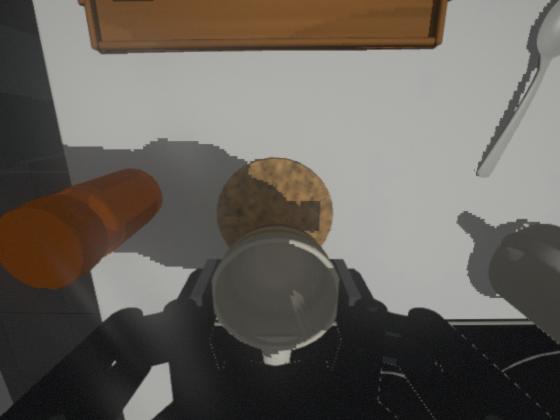

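```bash
python3 -c "
from h import *
T=np.load('T16.npy')
print(onz('wrist',(275.5,210),6,T))
print(onz('scene',(240,293),106),onz('side',(227,247),106),tri([('scene',(240,293)),('side',(227,247))]))
print(onz('side',(306,299),6),onz('scene',(305,309.5),6))
"
```

```text
[ 576.24325419 -109.21302211    6.        ]
[463.42571378 -92.38842618 106.        ] [465.08535953 -96.20877539 106.        ] (array([464.51290006, -90.01669732, 100.55902288]), [np.float64(0.7230474553638526), np.float64(0.7230474553637409)])
[ 576.79012236 -118.60142729    6.        ] [ 575.48920306 -118.09703443    6.        ]
```

```bash
python3 -c "
from h import *
T=np.load('T16.npy')
print(onz('wrist',(275.5,157),6,T)-[0,48,0], onz('wrist',(270,50),14,T),onz('wrist',(217.5,212),6,T),onz('wrist',(332.5,212),6,T))
for y in (-108,-112,-117): print(proj('wrist',np.array([576,y+48,6.]),T),proj('wrist',np.array([576,y,6.]),T))
# scene/side coaster edges fit
import numpy as np
for n in ['scene','side']:
    im=cv2.imread(f'pics/{n}0.png'); hsv=cv2.cvtColor(im,cv2.COLOR_BGR2HSV)
    m=((hsv[...,0]>8)&(hsv[...,0]<28)&(hsv[...,1]>70)).astype(np.uint8); m[:270]=0
    k,l,s,c=cv2.connectedComponentsWithStats(m)
    for j in range(1,k):
        if s[j,4]>800: 
            ys,xs=np.where(l==j); cs=cv2.findContours((l==j).astype(np.uint8),0,1)[0]; ct=max(cs,key=len)[:,0,:]
            P=np.array([onz(n,p,6)[:2] for p in ct]); (cx,cy),r=cv2.minEnclosingCircle(P.astype(np.float32)); print(n,s[j],P.min(0),P.max(0),(P.min(0)+P.max(0))/2,cx,cy,r)
"
```

```text
[ 576.23587639 -114.8373321     6.        ] [572.5788002    4.54140866  14.        ] [ 529.32700807 -110.90861248    6.        ] [ 622.33255507 -110.91126806    6.        ]
[275.18885788 147.86387299] [275.19815068 208.56498777]
[275.18968974 153.22950966] [275.19886164 213.27963993]
[275.19071404 159.85449242] [275.19973771 219.10331633]
scene [ 227  284   28   46 1042] [ 439.18439559 -120.27883883] [492.21019675 -31.12522899] [465.69729617 -75.70203391] 465.51495361328125 -75.70203399658203 44.97853088378906
scene [ 279  286   51   48 1917] [ 527.51781758 -162.60398337] [622.20411828 -69.56766951] [ 574.86096793 -116.08582644] 574.8616943359375 -115.95256042480469 47.34410095214844
side [ 212  270   33   40 1144] [ 438.83372656 -121.6825005 ] [489.07884403 -33.18022741] [463.95628529 -77.43136395] 458.38818359375 -75.88390350341797 46.672489166259766
side [ 274  276   63   48 2328] [ 528.88591967 -165.22866529] [623.36965018 -67.98789218] [ 576.12778492 -116.60827873] 576.602294921875 -116.64155578613281 48.84267044067383
```

```bash
python3 -m jog '[[1,0,0.001,-0.015,0],[1,0,0,-0.02,0],[1,0,0,-0.015,0],[1,0,0,-0.007,0],[1,0,0,-0.004,0],[1,0,0,0,0],[1,0,0,0,0]]'; python3 -c "
from h import *
cv2.imwrite('pics/side17.png',cams.capture('side'))
crop(cv2.imread('pics/side17.png'),190,180,390,340,4,'side17c.png')"
```

```text
t: 26.0
position: [576.4, -116.1, 202.1]
eef_rot: [1.442, 1.569, -0.129]
force: [-0.1, -0.1, -1.5]
width: 0.662
```

View pics/side17c.png

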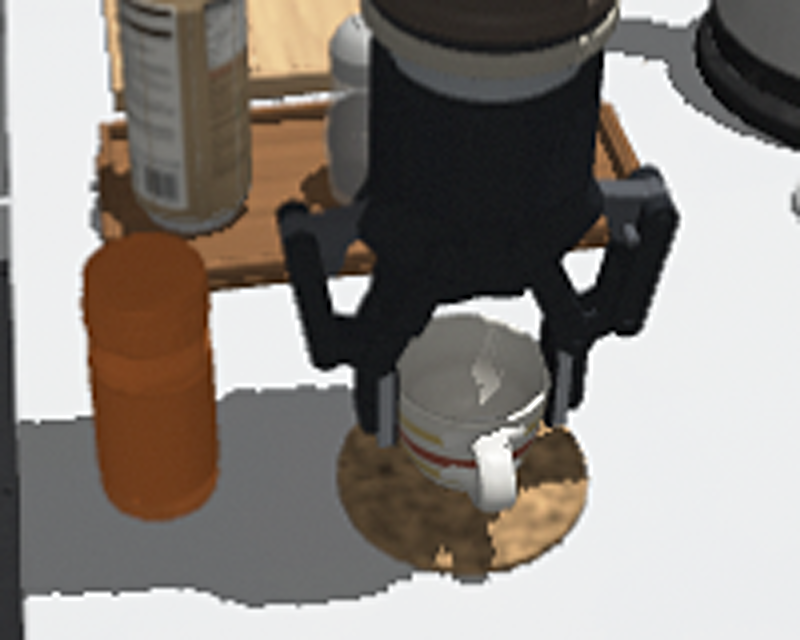

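```bash
python3 -c "
from h import *
C=lambda u,v:(u/4+190-.375,v/4+180-.375)
print(onz('side',C(473,368),59.4), onz('side',C(473,315),59.4)-[0,29.5,0], onz('side',C(473,422),59.4)+[0,29.5,0])
print(onz('side',C(469,492),10.4)+[0,21,0])
cv2.imwrite('pics/scene17.png',cams.capture('scene')); crop(cv2.imread('pics/scene17.png'),240,240,370,350,6,'scene17c.png')"
```

```text
[ 578.24480539 -114.69977521   59.4       ] [ 584.10076545 -116.26461648   59.4       ] [ 572.63850078 -111.97412063   59.4       ]
[ 575.60552116 -108.96901915   10.4       ]
```

View pics/scene17c.png

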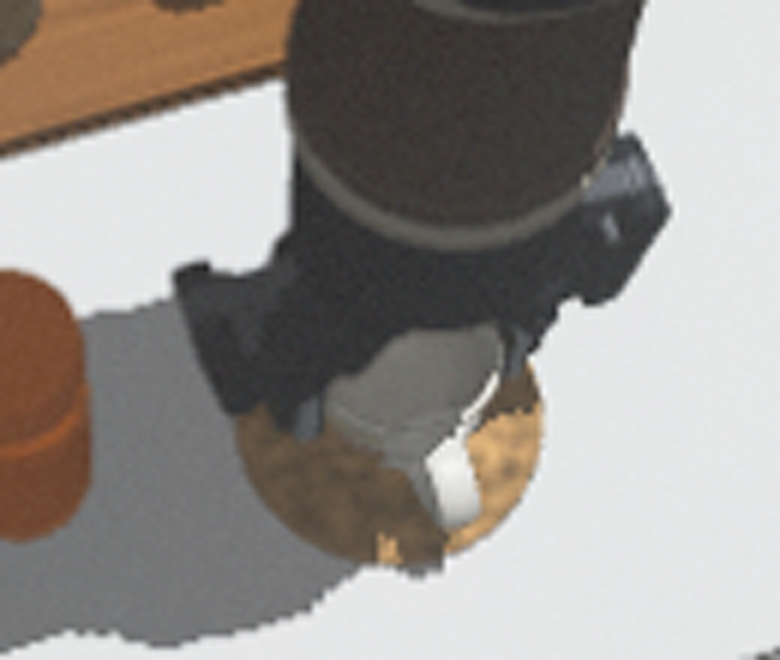

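```bash
python3 -m jog '[[1,0,-0.003,-0.002,0],[1,0,0,-0.0015,0],[1,0,0,0,0],[1,0,0,0,0]]'; python3 -m jog '[[1,0,0,-0.0015,0],[1,0,0,0,0],[1,0,0,0,0]]'
```

```text
t: 26.43
position: [576.0, -119.2, 197.7]
eef_rot: [1.497, 1.571, -0.074]
force: [0.2, -1.0, -1.3]
width: 0.659
t: 26.68
position: [576.0, -119.1, 197.6]
eef_rot: [1.026, 1.57, -0.545]
force: [-4.8, 0.3, 12.6]
width: 0.662
```

```bash
python3 -m jog '[[1,0,0,0.001,0],[0.1,0,0,0,0],[0.1,0,0,0,0],[0.1,0,0,0,0],[0.1,0,0,0.01,0],[0.1,0,0,0.02,0],[0.1,0,0,0.03,0],[0.1,0,0,0.03,0]]'; python3 -m jog '[[0,0,0,0.03,0],[0,0,0,0.03,0],[0,0,0.02,0.01,0],[0,0,0.035,0,0],[0,0,0.035,0,0],[0,0,0.01,0,0],[0,0,0,0,0]]'; python3 -c "
from h import *
T=tcp();np.save('T18.npy',T);print(T)
for n in ['side','scene','wrist']: cv2.imwrite(f'pics/{n}18.png',cams.capture(n))
crop(cv2.imread('pics/side18.png'),190,180,390,340,4,'side18c.png')
crop(cv2.imread('pics/scene18.png'),180,180,380,340,4,'scene18c.png')"
```

```text
t: 27.35
position: [575.6, -118.9, 288.1]
eef_rot: [-1.729, 1.569, 2.983]
force: [1.2, -0.3, -0.0]
width: 0.904
t: 27.93
position: [575.9, -14.7, 358.0]
eef_rot: [2.797, 1.569, 1.233]
force: [0.3, -1.4, -0.5]
width: 1.004
[[ 6.91380581e-04  9.99980835e-01  6.15237533e-03  5.75859489e+02]
 [ 1.96675157e-03  6.15100516e-03 -9.99979148e-01 -1.46779408e+01]
 [-9.99997827e-01  7.03466358e-04 -1.96246119e-03  3.58022351e+02]
 [ 0.00000000e+00  0.00000000e+00  0.00000000e+00  1.00000000e+00]]
```

View pics/side18c.png

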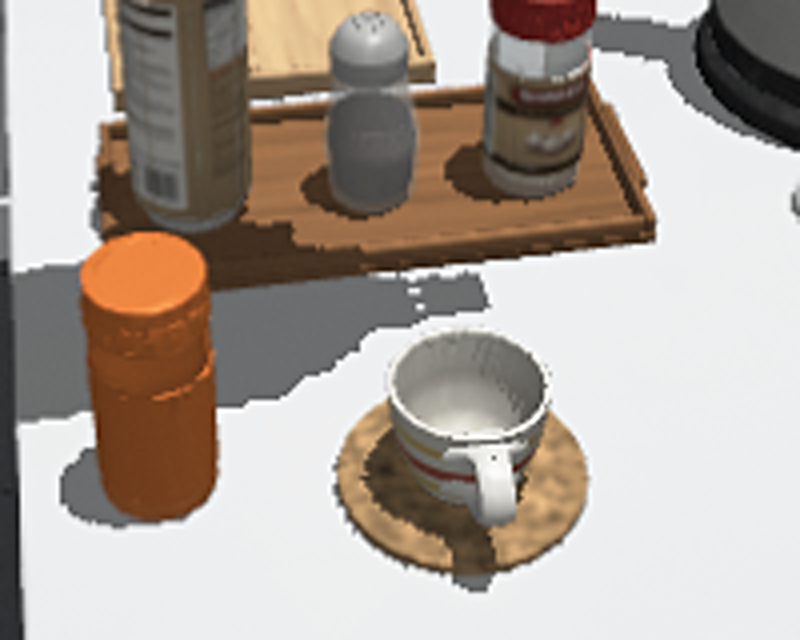

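View pics/scene18c.png

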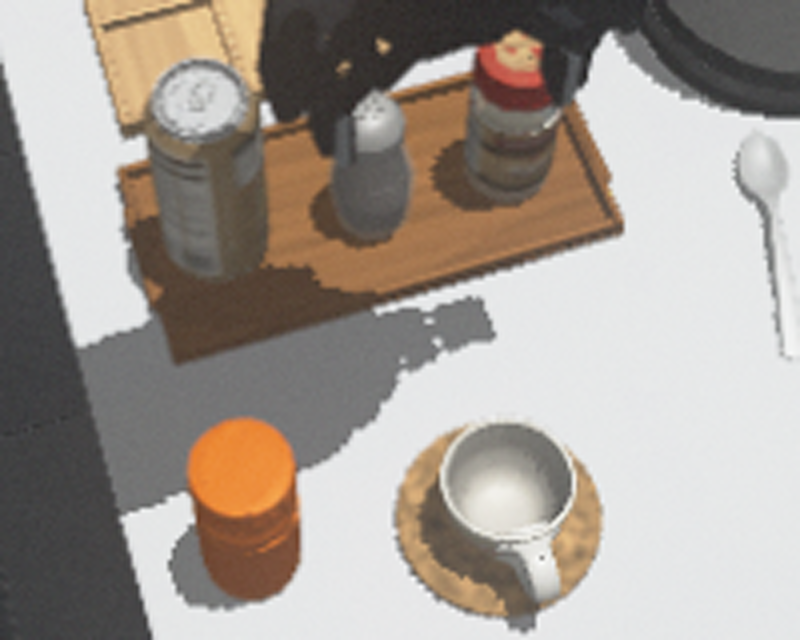

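```bash
python3 -c "
from h import *
C=lambda u,v:(u/4+190-.375,v/4+180-.375); S=lambda u,v:(u/4+180-.375,v/4+180-.375)
print('rim',onz('side',C(468,387),55),onz('scene',S(508,479),55))
print('coaster',onz('side',C(463,480),6),onz('scene',S(499,517),6))
"
```

```text
rim [ 575.54078212 -119.65153071   55.        ] [ 574.96673331 -117.89052988   55.        ]
coaster [ 575.59756101 -119.70445154    6.        ] [ 574.80344945 -116.58795856    6.        ]
```

```bash
python3 -m jog '[[0,-0.001,0.01,0,7],[0,-0.001,0.015,0,7],[0,-0.001,0.015,0,7],[0,-0.001,0.015,0,7],[0,-0.001,0.012,0,7],[0,-0.001,0.005,0,7],[0,0,0.004,0,7],[0,0,0,0,7]]'; python3 -m jog '[[0,0,0,0,7],[0,0,0,0,7],[0,0,0,0,7],[0,0,0,0,7],[0,0,0,0,6],[0,0,0,0,0],[0,0,0,0,0]]';  python3 -c "
from h import *
T=tcp();np.save('T19.npy',T);print(T)
for n in ['wrist','side']: cv2.imwrite(f'pics/{n}19.png',cams.capture(n))"
```

```text
t: 28.75
position: [570.1, 56.2, 357.2]
eef_rot: [-1.443, 1.571, -2.032]
force: [-0.8, -0.4, 0.3]
width: 0.996
t: 29.33
position: [570.2, 55.3, 357.1]
eef_rot: [-2.233, 1.57, -2.238]
force: [0.2, 0.2, -0.1]
width: 1.0
[[-2.97735909e-04  5.85322208e-03  9.99982825e-01  5.70240828e+02]
 [-3.77643303e-04  9.99982798e-01 -5.85333436e-03  5.52677756e+01]
 [-9.99999884e-01 -3.79379564e-04 -2.95520357e-04  3.57066210e+02]
 [ 0.00000000e+00  0.00000000e+00  0.00000000e+00  1.00000000e+00]]
```

View pics/wrist19.png

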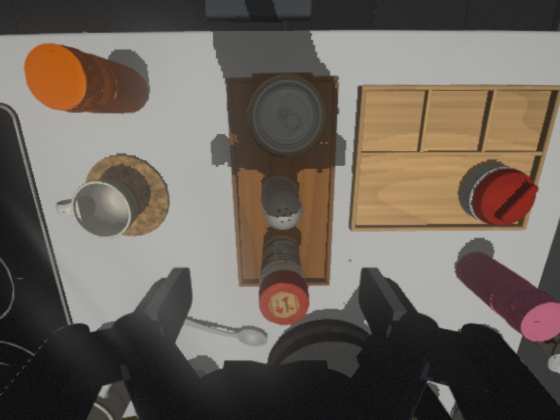

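```bash
python3 -m jog '[[0,-0.001,0.007,0,0],[0,0,0,-0.02,0],[0,0,0,-0.03,0],[0,0,0,-0.03,0],[0,0,0,-0.025,0],[0,0,0,-0.012,0],[0,0,0,-0.003,0],[0,0,0,0,0]]'; python3 -m jog '[[0,0,0,0,0],[1,0,0,0,0],[1,0,0,0,0],[1,0,0,0,0],[1,0,0,0,0],[1,0,0,0,0],[1,0,0,0,0],[1,0,0,0,0]]' 35
```

```text
t: 30.1
position: [569.0, 64.4, 237.0]
eef_rot: [3.101, 1.57, 3.1]
force: [-0.0, -0.3, -0.2]
width: 1.001
t: 30.77
position: [569.5, 63.8, 238.0]
eef_rot: [-0.145, 1.569, -0.146]
force: [0.5, -1.2, 5.9]
width: 0.381
```

```bash
python3 -m jog '[[1,0,0,0.01,0],[1,0,0,0.02,0],[1,0,0,0.03,0],[1,0,0,0.03,0],[1,0,0.005,0.02,0],[1,0,0.015,0,0],[1,-0.008,0.024,0,0],[1,-0.015,0.024,0,0]]'; python3 -m jog '[[1,-0.018,0.022,0,0],[1,-0.018,0.015,0,0],[1,-0.011,0.009,0,0],[1,0,0,0,0],[1,0,0,-0.02,0],[1,0,0,-0.025,0],[1,0,0,-0.025,0],[1,0,0,0,0]]';  python3 -m jog '[[1,0,0,0,0],[1,0,0,0,0]]'; python3 -c "
from h import *
for n in ['side','scene']: cv2.imwrite(f'pics/{n}20.png',cams.capture(n))
crop(cv2.imread('pics/side20.png'),160,60,400,260,3,'side20c.png')
crop(cv2.imread('pics/scene20.png'),170,80,410,280,3,'scene20c.png')"
```

```text
t: 31.43
position: [546.6, 131.8, 348.1]
eef_rot: [0.258, 1.569, 0.255]
force: [-0.6, 0.9, -1.5]
width: 0.384
t: 32.1
position: [498.3, 175.9, 273.4]
eef_rot: [-2.685, 1.564, -2.686]
force: [-0.6, -0.7, -1.9]
width: 0.383
t: 32.27
position: [499.8, 177.7, 278.3]
eef_rot: [0.337, 1.57, 0.336]
force: [0.4, 0.1, -0.7]
width: 0.378
```

View pics/side20c.png

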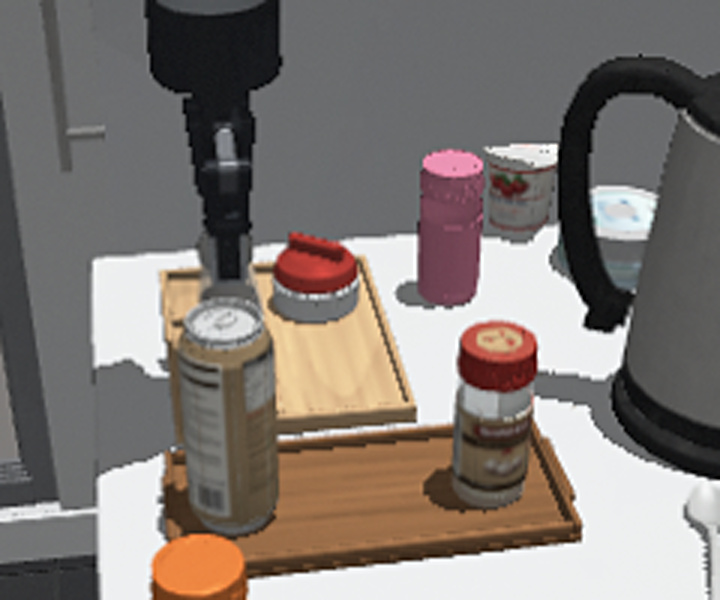

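View pics/scene20c.png

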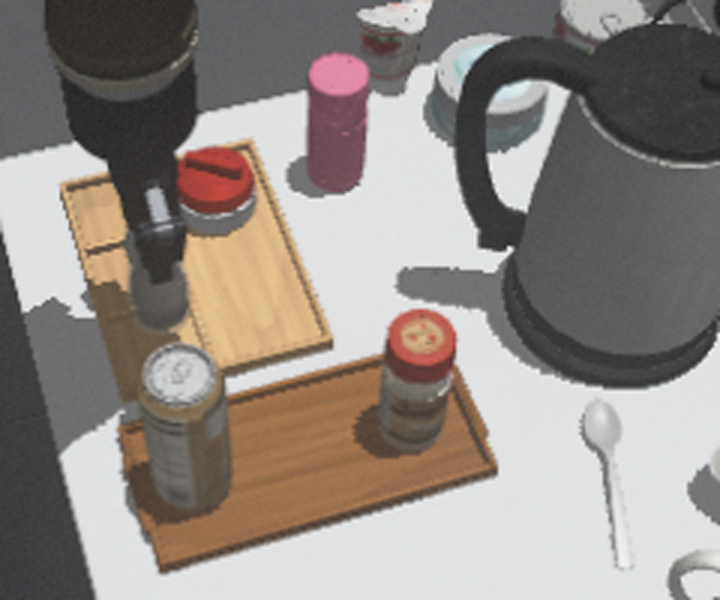

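```bash
python3 -m jog '[[1,0,0,-0.012,0],[1,0,0,-0.012,0],[1,0,0,-0.008,0],[1,0,0,-0.004,0],[1,0,0,0,0],[1,0,0,0,0]]';python3 -m jog '[[1,0,0,-0.002,0],[1,0,0,0,0],[1,0,0,0,0]]'
```

```text
t: 32.87
position: [498.9, 178.1, 240.8]
eef_rot: [-3.001, 1.57, -3.001]
force: [-0.0, -0.2, -0.7]
width: 0.381
t: 33.12
position: [499.1, 178.0, 239.4]
eef_rot: [0.357, 1.57, 0.357]
force: [0.5, 0.5, -1.5]
width: 0.381
```

```bash
python3 -m jog '[[1,0,0,-0.0015,0],[1,0,0,0,0],[1,0,0,0,0]]'
```

```text
t: 33.37
position: [499.5, 178.1, 239.0]
eef_rot: [0.091, 1.569, 0.091]
force: [-2.2, -1.8, 9.2]
width: 0.383
```

```bash
python3 -m jog '[[0.35,0,0,0.0005,0],[0.35,0,0,0,0],[0.35,0,0,0,0],[0.35,0,0,0,0],[0.35,0,0,0.02,0],[0.35,0,0,0.03,0],[0.35,0,0,0.03,0],[0.35,0,0,0.03,0]]'; python3 -m jog '[[0,0.01,0,0.01,-7],[0,0.02,-0.005,0,-7],[0,0.02,-0.01,0,-7],[0,0.02,-0.02,0,-7],[0,0.02,-0.02,0,-7],[0,0.02,-0.02,0,-7],[0,0.015,-0.02,0,-7],[0,0.01,-0.013,0,-7]]'; python3 -m jog '[[0,0.006,-0.005,0,-7],[0,0.005,-0.003,0,-7],[0,0,0,0,-7],[0,0,0,0,-7],[0,0,0,0,-6],[0,0,0,0,0],[0,0,0,0,0]]'; python3 -c "
from h import *
T=tcp();np.save('T21.npy',T);print(T)
for n in ['wrist','side','scene']: cv2.imwrite(f'pics/{n}21.png',cams.capture(n))
crop(cv2.imread('pics/side21.png'),160,60,400,260,3,'side21c.png')"
```

```text
t: 34.03
position: [498.7, 178.0, 349.1]
eef_rot: [3.126, 1.57, 3.126]
force: [1.2, -0.7, 0.5]
width: 0.648
t: 34.7
position: [635.3, 67.3, 357.7]
eef_rot: [-0.613, 1.57, -1.599]
force: [0.5, -0.7, 0.3]
width: 0.999
t: 35.28
position: [644.9, 62.3, 357.9]
eef_rot: [-1.021, 1.57, -2.588]
force: [-0.5, 0.1, 0.6]
width: 1.001
[[-3.94579924e-04  9.99993121e-01  3.68802147e-03  6.44905179e+02]
 [-2.43647691e-04  3.68792551e-03 -9.99993170e-01  6.22539011e+01]
 [-9.99999892e-01 -3.95475807e-04  2.42190833e-04  3.57930537e+02]
 [ 0.00000000e+00  0.00000000e+00  0.00000000e+00  1.00000000e+00]]
```

View pics/wrist21.png

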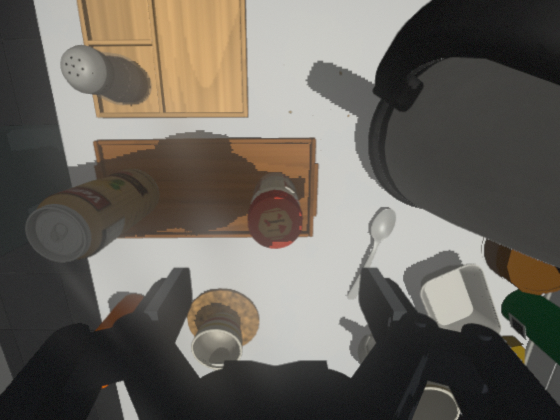

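View pics/side21c.png

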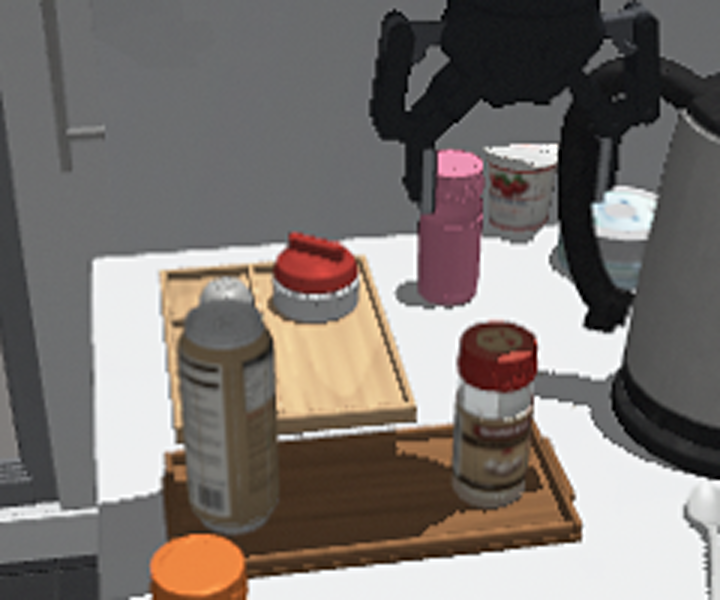

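```bash
python3 -m jog '[[0.25,0,0,-0.01,0],[0.25,0,0,-0.025,0],[0.25,0,0,-0.03,0],[0.25,0,0,-0.025,0],[0.25,0,0,-0.012,0],[0.25,0,0,-0.006,0],[0.25,0,0,-0.002,0],[0.25,0,0,0,0]]'; python3 -m jog '[[0.25,0,0,0,0],[1,0,0,0,0],[1,0,0,0,0],[1,0,0,0,0],[1,0,0,0,0],[1,0,0,0,0],[1,0,0,0,0]]' 40
```

```text
t: 36.1
position: [645.4, 62.0, 248.6]
eef_rot: [1.816, 1.57, 0.245]
force: [0.5, -0.1, 1.0]
width: 0.751
t: 36.68
position: [645.4, 62.1, 249.7]
eef_rot: [1.732, 1.569, 0.161]
force: [-0.3, 0.2, 6.7]
width: 0.507
```

```bash
python3 -m jog '[[1,0,0,0.01,0],[1,0,0,0.025,0],[1,0,0,0.03,0],[1,0,0,0.03,0],[1,0,0,0.025,0],[1,-0.007,0.012,0.005,0],[1,-0.015,0.02,0,0],[1,-0.02,0.025,0,0]]'; python3 -m jog '[[1,-0.02,0.025,0,0],[1,-0.02,0.025,0,0],[1,-0.02,0.025,0,0],[1,-0.02,0.025,0,0],[1,-0.017,0.017,0,0],[1,-0.01,0.008,0,0],[1,0,0,0,0],[1,0,0,0,0]]'; python3 -m jog '[[1,0,0,-0.02,0],[1,0,0,-0.03,0],[1,0,0,-0.025,0],[1,0,0,0,0],[1,0,0,0,0]]'
```

```text
t: 37.35
position: [603.1, 117.9, 374.0]
eef_rot: [1.321, 1.569, -0.253]
force: [-0.5, 1.0, -1.0]
width: 0.511
t: 38.02
position: [495.7, 243.9, 373.3]
eef_rot: [0.516, 1.57, -1.053]
force: [1.2, 0.0, -2.0]
width: 0.511
t: 38.43
position: [496.6, 242.5, 297.3]
eef_rot: [-0.856, 1.568, -2.429]
force: [-0.0, -0.1, -0.8]
width: 0.505
```

```bash
python3 -c "
from h import *
for n in ['side','scene']: cv2.imwrite(f'pics/{n}22.png',cams.capture(n))
crop(cv2.imread('pics/side22.png'),160,60,400,260,3,'side22c.png')"; python3 -m jog '[[1,0,0,-0.015,0],[1,0,0,-0.015,0],[1,0,0,-0.008,0],[1,0,0,-0.005,0],[1,0,0,-0.002,0],[1,0,0,0,0],[1,0,0,0,0]]'
```

```text
t: 39.12
position: [496.3, 244.2, 254.0]
eef_rot: [2.053, 1.57, 0.482]
force: [-0.3, 0.4, -0.6]
width: 0.515
```

View pics/side22c.png

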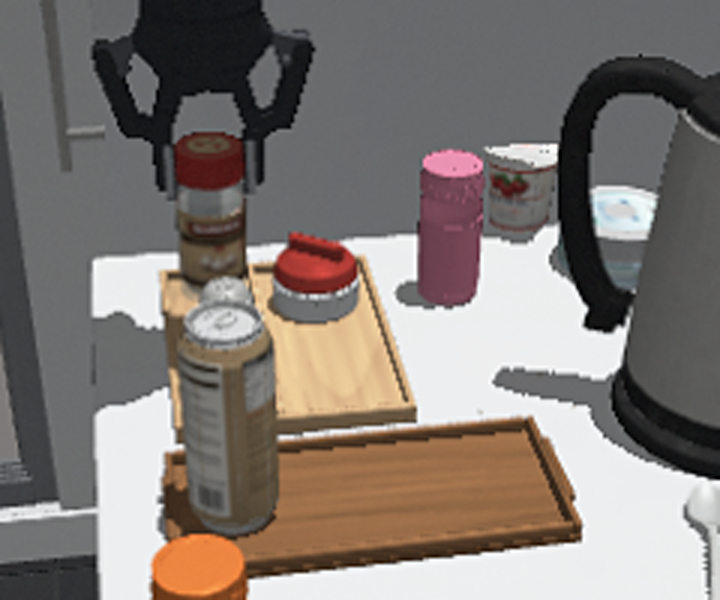

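```bash
python3 -m jog '[[1,0,0,-0.002,0],[1,0,0,0,0],[1,0,0,0,0]]';python3 -m jog '[[1,0,0,-0.0015,0],[1,0,0,0,0],[1,0,0,0,0]]'
```

```text
t: 39.37
position: [496.1, 244.0, 251.4]
eef_rot: [1.979, 1.57, 0.408]
force: [-0.3, -0.0, -1.5]
width: 0.509
t: 39.62
position: [496.2, 244.3, 250.7]
eef_rot: [2.092, 1.57, 0.521]
force: [-1.8, -0.7, 6.8]
width: 0.51
```

```bash
python3 -m jog '[[0.1,0,0,0,0],[0.1,0,0,0,0],[0.1,0,0,0,0],[0.1,0,0,0,0],[0.1,0,0,0.02,0],[0.1,0,0,0.03,0],[0.1,0,0,0.035,0],[0.1,0,0,0.035,0]]'; python3 -m jog '[[0,0,-0.02,0.01,0],[0,0,-0.03,0,0],[0,-0.001,-0.035,0,0],[0,-0.001,-0.035,0,0],[0,-0.001,-0.035,0,0],[0,0,-0.02,0,0],[0,0,-0.007,0,0],[0,0,0,0,0]]'; python3 -c "
from h import *
T=tcp();np.save('T23.npy',T);print(T)
for n in ['wrist','side','scene']: cv2.imwrite(f'pics/{n}23.png',cams.capture(n))
crop(cv2.imread('pics/side23.png'),160,60,400,260,3,'side23c.png')"
```

```text
t: 40.28
position: [495.7, 243.8, 370.5]
eef_rot: [-1.149, 1.569, -2.72]
force: [1.1, 0.0, 0.3]
width: 0.901
t: 40.95
position: [493.0, 60.1, 379.8]
eef_rot: [0.461, 1.57, -1.113]
force: [-1.0, 0.7, -1.0]
width: 1.004
[[ 2.27760941e-04  9.99993565e-01 -3.58025195e-03  4.93045996e+02]
 [-4.62583595e-04 -3.58014630e-03 -9.99993484e-01  6.00643734e+01]
 [-9.99999867e-01  2.29415623e-04  4.61765201e-04  3.79760700e+02]
 [ 0.00000000e+00  0.00000000e+00  0.00000000e+00  1.00000000e+00]]
```

View pics/wrist23.png

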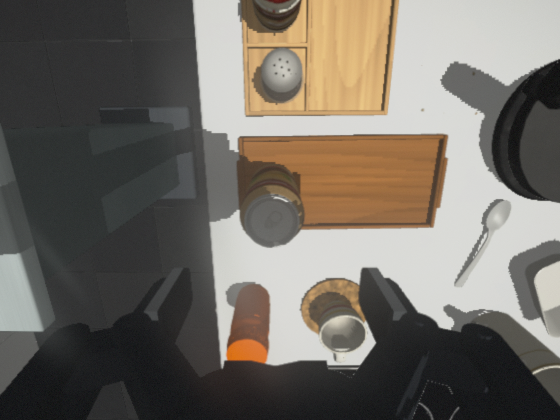

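View pics/side23c.png

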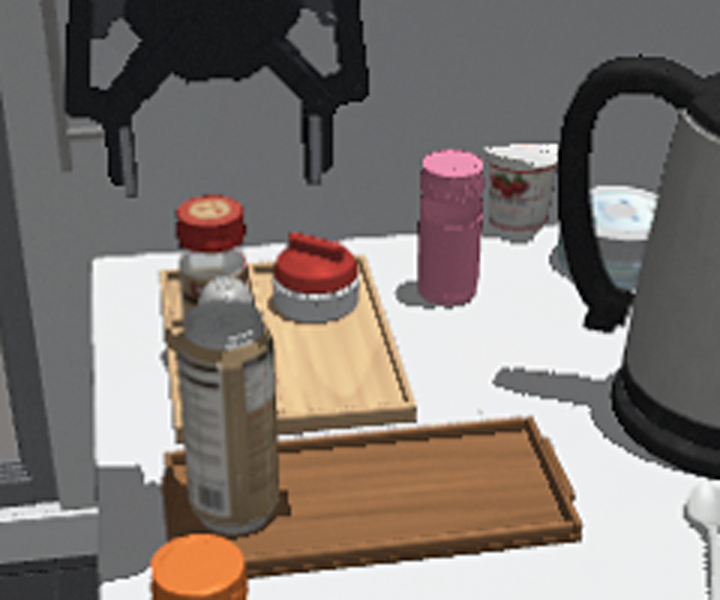

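```bash
python3 -m jog '[[0,0,0.001,-0.02,0],[0,0,0,-0.03,0],[0,0,0,-0.03,0],[0,0,0,-0.015,0],[0,0,0,-0.008,0],[0,0,0,-0.003,0],[0,0,0,0,0],[0,0,0,0,0]]'; python3 -m jog '[[1,0,0,0,0],[1,0,0,0,0],[1,0,0,0,0],[1,0,0,0,0],[1,0,0,0,0],[1,0,0,0,0],[1,0,0,0,0]]' 50
```

```text
t: 41.77
position: [493.5, 63.6, 274.5]
eef_rot: [1.893, 1.569, 0.323]
force: [1.0, 0.5, 0.2]
width: 1.0
t: 42.35
position: [493.2, 63.1, 274.9]
eef_rot: [1.802, 1.569, 0.231]
force: [-2.0, -0.1, 8.3]
width: 0.588
```

```bash
python3 -m jog '[[1,0,0,0.01,0],[1,0,0,0.02,0],[1,0,0,0.025,0],[1,0,0,0.025,0],[1,0,0,0.025,0],[1,0,0,0.025,0],[1,0,0,0,0],[1,0,0,0,0]]'; python3 -m jog '[[1,0,0.02,0,0],[1,0.001,0.03,0,0],[1,0.001,0.035,0,0],[1,0.001,0.036,0,0],[1,0.001,0.036,0,0],[1,0,0.035,0,0],[1,0,0.033,0,0],[1,0,0.02,0,0]]'; python3 -m jog '[[1,0,0,0,0],[1,0,0,0,0]]'; python3 -c "
from h import *
T=tcp();np.save('T24.npy',T);print(T)
for n in ['wrist','side','scene']: cv2.imwrite(f'pics/{n}24.png',cams.capture(n))
crop(cv2.imread('pics/side24.png'),160,60,400,260,3,'side24c.png')"
```

```text
t: 43.02
position: [493.0, 62.9, 405.3]
eef_rot: [1.744, 1.568, 0.173]
force: [-0.3, -0.3, -3.3]
width: 0.582
t: 43.68
position: [495.6, 311.7, 401.9]
eef_rot: [-1.709, 1.568, 3.007]
force: [-0.1, 0.4, -3.0]
width: 0.586
t: 43.85
position: [496.2, 309.1, 401.7]
eef_rot: [-1.099, 1.567, -2.667]
force: [-0.3, -1.6, -2.3]
width: 0.587
[[-3.04256344e-03  9.99991368e-01  2.82955683e-03  4.96153243e+02]
 [-1.56333611e-03  2.82480992e-03 -9.99994788e-01  3.09065949e+02]
 [-9.99994149e-01 -3.04697113e-03  1.55472795e-03  4.01703581e+02]
 [ 0.00000000e+00  0.00000000e+00  0.00000000e+00  1.00000000e+00]]
```

View pics/side24c.png

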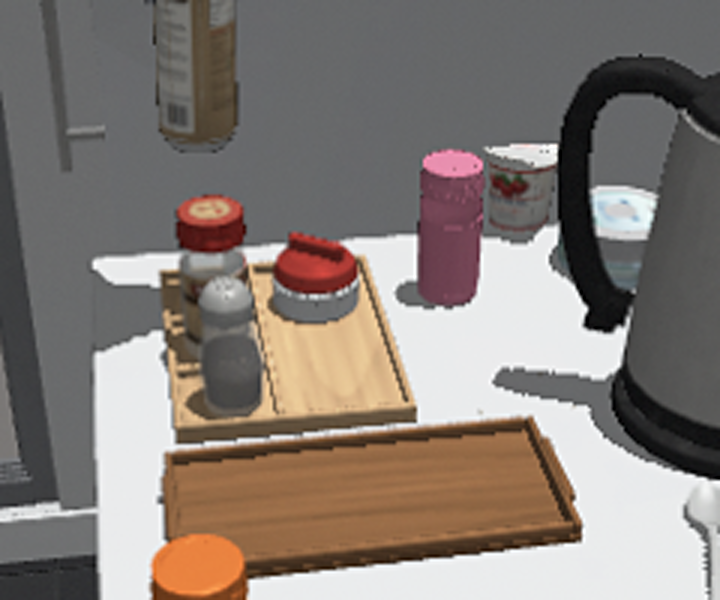

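```bash
python3 -m jog '[[1,0.001,0,-0.02,0],[1,0,0,-0.03,0],[1,0,0,-0.03,0],[1,0,0,-0.015,0],[1,0,0,-0.01,0],[1,0,0,0,0],[1,0,0,0,0]]'; python3 -c "
from h import *
for n in ['wrist','side','scene']: cv2.imwrite(f'pics/{n}25.png',cams.capture(n))
crop(cv2.imread('pics/side25.png'),160,60,400,260,3,'side25c.png')
crop(cv2.imread('pics/scene25.png'),170,80,350,230,4,'scene25c.png')"
```

```text
t: 44.58
position: [498.4, 307.4, 299.0]
eef_rot: [0.449, 1.571, -1.123]
force: [0.5, 0.3, -2.2]
width: 0.585
```

View pics/side25c.png

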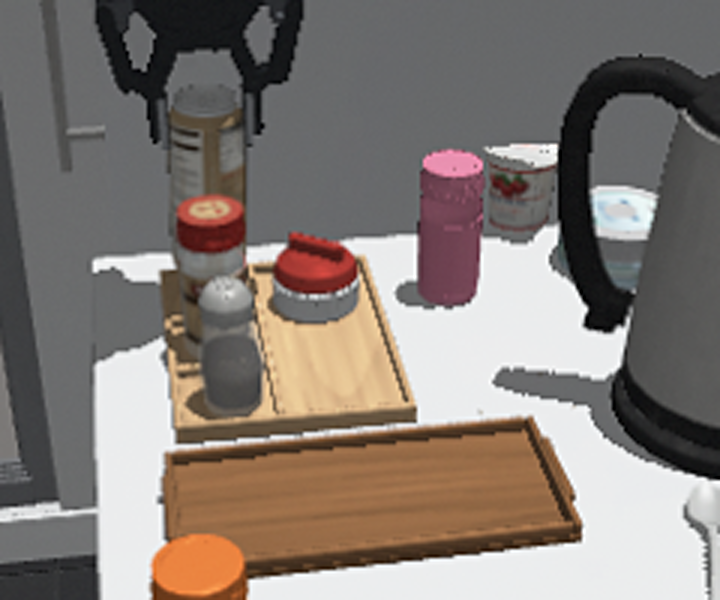

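View pics/scene25c.png

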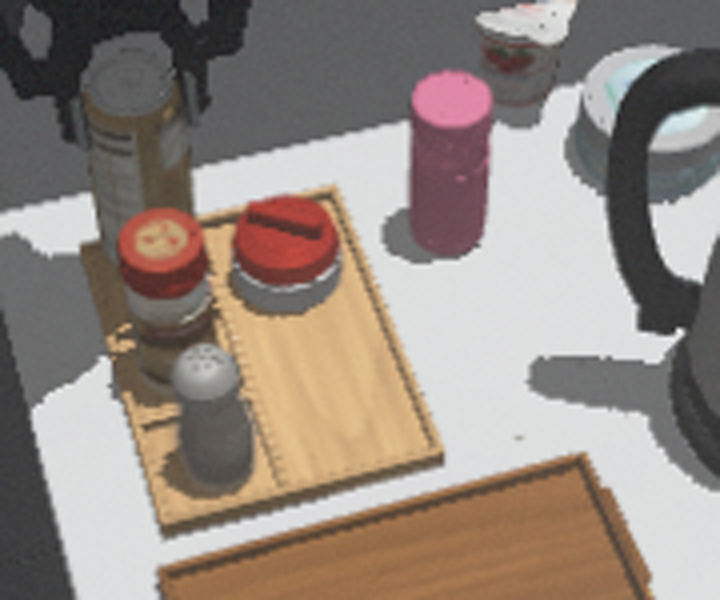

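```bash
python3 -m jog '[[1,0,0.001,-0.01,0],[1,0,0,-0.006,0],[1,0,0,-0.003,0],[1,0,0,0,0],[1,0,0,0,0]]'; python3 -c "
from h import *
for n in ['side','scene']: cv2.imwrite(f'pics/{n}26.png',cams.capture(n))
crop(cv2.imread('pics/side26.png'),190,70,310,170,6,'side26c.png')
crop(cv2.imread('pics/scene26.png'),170,80,290,180,6,'scene26c.png')"
```

```text
t: 45.15
position: [497.9, 309.0, 279.3]
eef_rot: [-0.946, 1.57, -2.517]
force: [0.1, 0.7, -1.7]
width: 0.586
```

View pics/side26c.png

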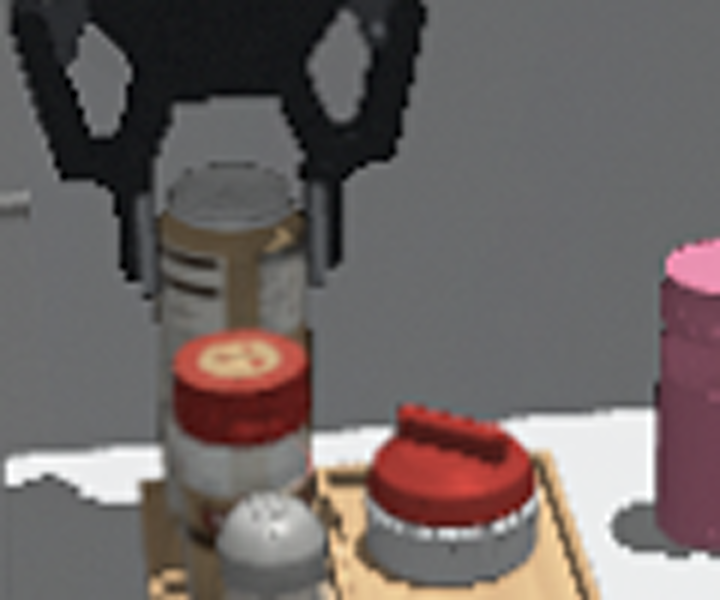

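View pics/scene26c.png

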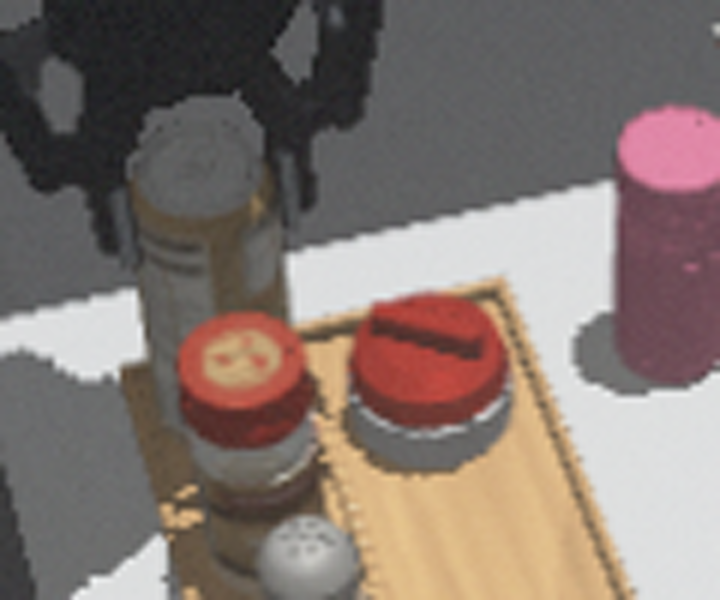

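```bash
python3 -c "
from h import *
S=lambda u,v:(u/6+170-.42,v/6+80-.42); D=lambda u,v:(u/6+190-.42,v/6+70-.42)
print('can',onz('scene',S(197,157),143.4),onz('side',D(231,196),143.4))
print('jar',onz('scene',S(242,360),112),onz('side',D(240,358),112))
print('mill',onz('scene',S(307,540),95),onz('side',D(272,510),95))
"; python3 -m jog '[[1,0,0,-0.002,0],[1,0,0,0,0],[1,0,0,0,0]]';python3 -m jog '[[1,0,0,-0.0015,0],[1,0,0,0,0],[1,0,0,0,0]]'
```

```text
can [497.93888494 310.61542326 143.4       ] [498.39696514 304.40562946 143.4       ]
jar [494.68921552 243.7703077  112.        ] [495.48000268 246.39752802 112.        ]
mill [498.6178104  175.57042678  95.        ] [499.15847062 175.65078055  95.        ]
t: 45.5
position: [498.0, 309.0, 277.7]
eef_rot: [-0.47, 1.571, -2.04]
force: [-0.0, 0.1, -3.4]
width: 0.587
t: 45.75
position: [498.0, 308.9, 276.2]
eef_rot: [1.718, 1.571, 0.147]
force: [-0.4, 0.5, -2.3]
width: 0.583
```

```bash
python3 -m jog '[[1,0,0,-0.0015,0],[1,0,0,0,0],[1,0,0,0,0]]'
```

```text
t: 46.0
position: [498.0, 309.5, 276.0]
eef_rot: [2.4, 1.57, 0.83]
force: [-3.2, -1.5, 7.9]
width: 0.586
```

Contact at z = 276.0, where the floor was expected (275.9), so I release and back off.

```bash
python3 -m jog '[[0.1,0,0,0.0005,0],[0.1,0,0,0,0],[0.1,0,0,0,0],[0.1,0,0,0,0],[0.1,0,0,0.02,0],[0.1,0,0,0.03,0],[0.1,0,0,0.035,0],[0.1,0,0,0.035,0]]'; python3 -m jog '[[0,0.02,-0.02,0.01,0],[0,0.03,-0.02,0.01,0],[0,0.03,-0.025,0,0],[0,0.03,-0.025,0,0],[0,0.02,-0.03,0,0],[0,0.01,-0.03,0,0],[0,0,-0.02,0,0],[0,0,0,0,0]]'; python3 -m jog '[[0,0,0,0,0],[0,0,0,0,0],[0,0,0,0,0]]'; python3 -c "
from h import *
T=tcp();np.save('T27.npy',T);print(T)
for n in ['wrist','side','scene']: cv2.imwrite(f'pics/{n}27.png',cams.capture(n))
crop(cv2.imread('pics/side27.png'),190,80,370,260,3.2,'side27c.png')
crop(cv2.imread('pics/scene27.png'),170,80,350,280,3,'scene27c.png')"
```

```text
t: 46.67
position: [497.8, 308.8, 396.0]
eef_rot: [-1.036, 1.569, -2.607]
force: [1.9, 0.1, -1.3]
width: 0.898
t: 47.33
position: [639.4, 132.4, 414.6]
eef_rot: [-0.057, 1.567, -1.636]
force: [-0.2, -0.8, 0.9]
width: 1.001
t: 47.58
position: [637.6, 140.8, 415.2]
eef_rot: [-3.042, 1.57, 1.673]
force: [-0.7, -0.3, 0.3]
width: 0.998
[[-9.91383679e-05  9.99997307e-01  2.31872916e-03  6.37586034e+02]
 [ 9.69161304e-04  2.31882416e-03 -9.99996842e-01  1.40756516e+02]
 [-9.99999525e-01 -9.68908323e-05 -9.69388578e-04  4.15233069e+02]
 [ 0.00000000e+00  0.00000000e+00  0.00000000e+00  1.00000000e+00]]
```

View pics/side27c.png

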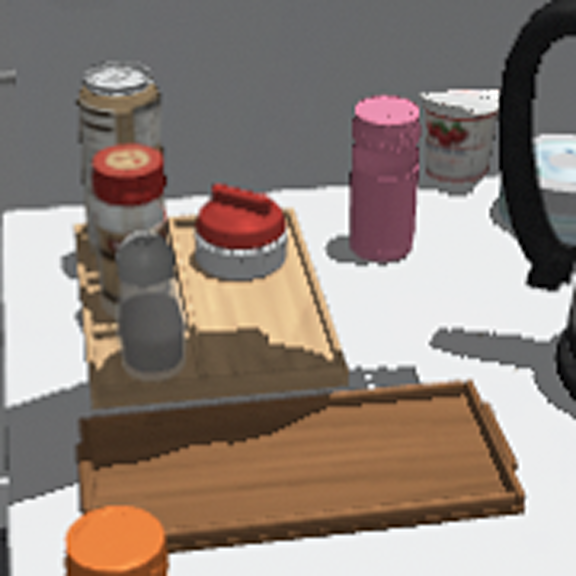

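View pics/scene27c.png

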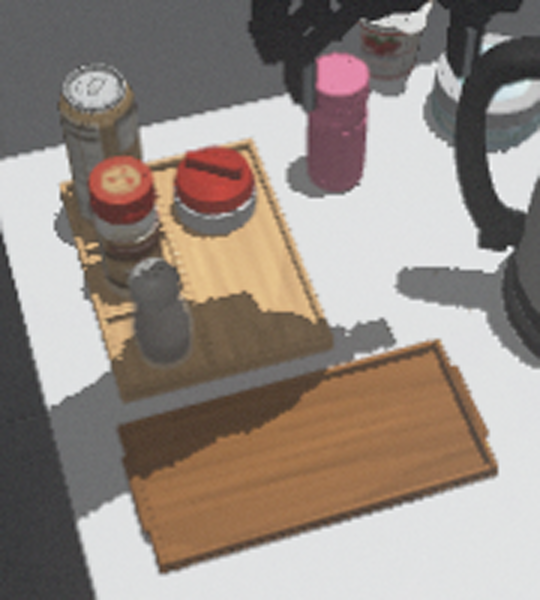

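View pics/side27.png

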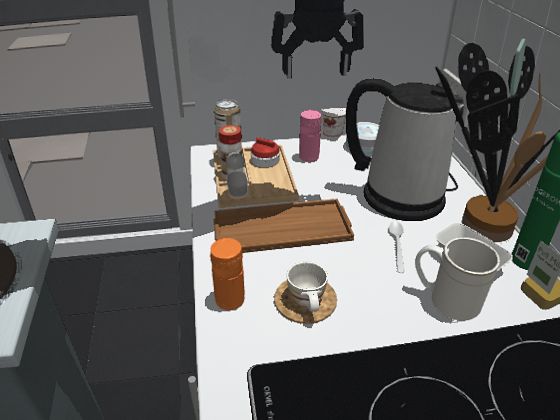

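```bash
python3 -c "
from h import *
a=[cv2.imread(f'pics/{n}.png')[150:220,195:250] for n in ('scene0','scene27')]
b=[cv2.imread(f'pics/{n}.png')[140:210,205:260] for n in ('side0','side27')]
b[0]=b[0];m=np.vstack([np.hstack(a),np.hstack(b)]); cv2.imwrite('pics/cmp.png',cv2.resize(m,None,fx=4.2,fy=4.2,interpolation=cv2.INTER_CUBIC))"
```

```text
(no output)
```

View pics/cmp.png

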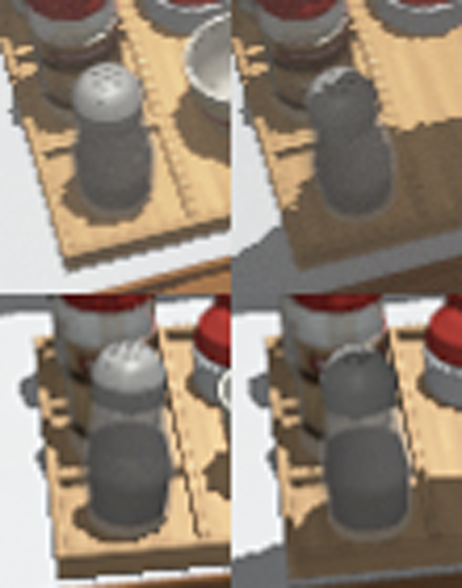

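```bash
python3 -c "
from h import *
a=[cv2.imread(f'pics/{n}.png')[155:215,200:250] for n in ('scene0','scene25')]
b=[cv2.imread(f'pics/{n}.png')[145:205,215:265] for n in ('side0','side25')]
m=np.vstack([np.hstack(a),np.hstack(b)]); cv2.imwrite('pics/cmp2.png',cv2.resize(m,None,fx=5,fy=5,interpolation=cv2.INTER_CUBIC))
# expected tilt-free relations: image of axis
for n in ('scene','side'):
  for x,y in ((499,178),(503,178)):
    print(n,[proj(n,np.array([x,y,z])).round(1) for z in (6,40,80,96)])"
```

```text
scene [array([224.1, 194.5]), array([222.8, 185.1]), array([221.3, 173.3]), array([220.6, 168.3])]
scene [array([225.9, 194. ]), array([224.7, 184.6]), array([223.2, 172.8]), array([222.5, 167.8])]
side [array([236.9, 193.2]), array([236.1, 178.7]), array([235.1, 160.9]), array([234.7, 153.5])]
side [array([238.9, 193. ]), array([238.1, 178.5]), array([237.2, 160.7]), array([236.8, 153.3])]
```

View pics/cmp2.png

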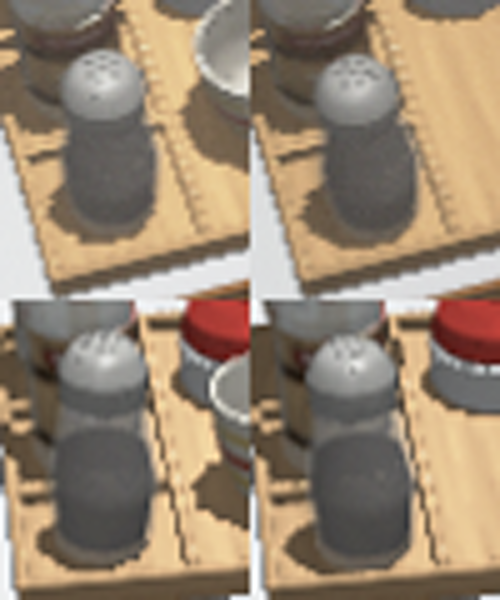

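```bash
python3 -m jog '[[0,-0.02,0.005,0,0],[0,-0.025,0.005,0,0],[0,-0.03,0,0,0],[0,-0.03,0,-0.01,0],[0,-0.02,0,-0.015,0],[0,-0.013,0,-0.015,0],[0,0,0,-0.01,0],[0,0,0,0,0]]'; python3 -m jog '[[0,0,0,0,0],[0,0,0,0,0]]'; python3 -c "
from h import *
T=tcp();np.save('T28.npy',T);print(T)
cv2.imwrite('pics/wrist28.png',cams.capture('wrist'))
crop(cv2.imread('pics/wrist28.png'),200,60,400,230,4,'wrist28c.png')
for x,y in ((499,178),(503,178)):
    print([proj('wrist',np.array([x,y,z]),T).round(1) for z in (6,40,80,96)])"
```

```text
t: 48.4
position: [499.2, 149.3, 363.8]
eef_rot: [-1.176, 1.569, -2.745]
force: [0.4, 0.0, -0.6]
width: 1.001
t: 48.57
position: [501.1, 149.2, 365.9]
eef_rot: [1.912, 1.569, 0.341]
force: [-0.1, 0.4, 0.3]
width: 0.997
[[ 1.31041767e-03  9.99999134e-01 -1.22725037e-04  5.01114986e+02]
 [ 4.65272226e-04 -1.23334831e-04 -9.99999884e-01  1.49246300e+02]
 [-9.99999033e-01  1.31036042e-03 -4.65433443e-04  3.65858934e+02]
 [ 0.00000000e+00  0.00000000e+00  0.00000000e+00  1.00000000e+00]]
[array([272.1, 164.2]), array([271.9, 169.4]), array([271.5, 177.2]), array([271.4, 181. ])]
[array([275.7, 164.2]), array([275.9, 169.4]), array([276.1, 177.2]), array([276.2, 181. ])]
```

View pics/wrist28.png

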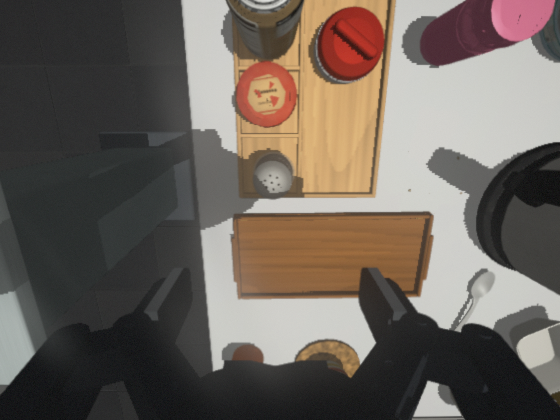

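View pics/wrist28c.png

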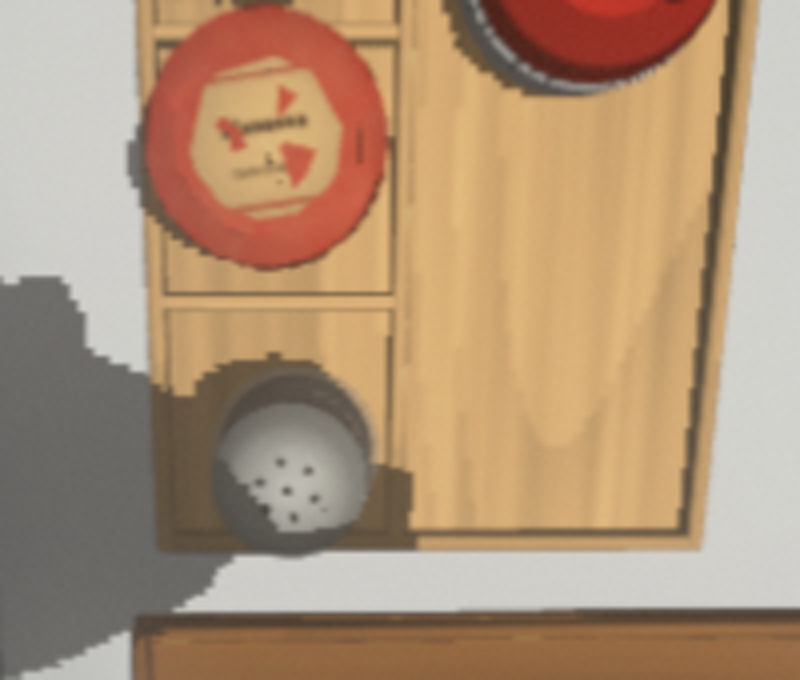

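```bash
python3 -m jog '[[0,0,0,0.02,0],[0,0,0,0.02,0],[0,0,0,0,0],[0,0,0,0,0],[0,0,0,0,0]]'; python3 -c "
from h import *
S=lambda u,v:(u/3+170-.33,v/3+80-.33); D=lambda u,v:(u/3.2+190-.34,v/3.2+80-.34)
a=cv2.imread('pics/side0.png').astype(int);b=cv2.imread('pics/side27.png').astype(int)
# timer red blob + can top compare
for n in ('scene0','scene27','side0','side27'):
    h=cv2.cvtColor(cv2.imread(f'pics/{n}.png'),cv2.COLOR_BGR2HSV); m=((h[...,0]<6)|(h[...,0]>172))&(h[...,1]>150); m=m.astype(np.uint8); m[:,300:]=0; m[190:]=0
    k,l,s,c=cv2.connectedComponentsWithStats(m); print(n,[(c[j].round(1),s[j,4]) for j in range(1,k) if s[j,4]>60])
print(ticket.close_job())"
```

```text
t: 49.03
position: [500.3, 148.9, 405.2]
eef_rot: [1.812, 1.57, 0.241]
force: [0.5, -0.1, -0.1]
width: 1.001
scene0 [(array([241.1, 138.5]), np.int32(283))]
scene27 [(array([240.9, 138.4]), np.int32(273))]
side0 [(array([230.1, 136.4]), np.int32(257)), (array([264.4, 147.5]), np.int32(363))]
side27 [(array([229.9, 136.1]), np.int32(259)), (array([264.6, 148.2]), np.int32(399))]
the job is handed in; nothing more can be done
None
```

I moved the can, spice jar and mill onto the tray. Then I set the cup on the coaster, and returned the mill, jar and can to the bays they came from. I handed the job in at about 49 s of the 144 s allowed.

**Last checks:**
- **Can and jar:** each stands within about 1–2 mm of where it started, going by the camera images.
- **Mill:** its base moved about 2–5 mm, depending on the camera.
- **Cup:** the bowl axis is within about 2 mm of the coaster's centre.
- **Timer:** it sits at the same pixels as at the start, so it has not moved.
- **Robot:** the gripper is raised clear of everything and reads about 0 N.

**One disagreement:** compared with the start, the fixed cameras suggested the mill leans about 0.05–0.09 rad. The limit is 0.12 rad. The wrist view suggested 0.02–0.045 rad and showed its base clear of the bay rails on the two sides I could see. It also touched down at the height expected for standing flat. I took the lean to be a shading effect and did not re-seat the mill.

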